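# Put the conservator's weights away and lean the retouched panel on the easel

### The job

The small panel painting has finished pressing. Put the two steel weights lying on it back into the rack, each fully down in the stall cut to its own shape, leaving the panel where it lies until both are away; then lean the panel on the desk easel, painted face outwards, standing on its short end, squarely on the ledge, centred on the mast and flat against it. Leave the jar, cup and spatula where they are.

Things in the scene. Friction and masses are not known exactly. Their poses are not given: they have to be found in the camera images.
- press: Fixed pressing board: cork mat 200 x 90 x 4 mm with two wooden bearers (24 x 48 mm, 14 mm high) across it at x = -55 and +55 mm; the bearers' tops are 18 mm above the table. Origin: centre of the mat's underside; x along its length. The panel lies on the bearers.
- panel: Loose small painting on a dark wooden panel, 180 x 64 x 14 mm (x, y, z), about 0.14 kg, painted on its upper face. Origin: centre of the unpainted underside; x along its length, z out of the painted face. It starts level on the bearers of the press, with both weights standing on it, one near each end.
- disc_weight: Loose round steel weight, 54 mm diameter, 38 mm high, about 0.5 kg. Origin: centre of its underside; z is its axis. Belongs in the round stall.
- bar_weight: Loose oblong steel weight, 80 x 32 x 38 mm (x, y, z), about 0.5 kg. Origin: centre of its underside; x along its length. Starts lying roughly across the panel. Belongs in the long stall, either way round.
- rack: Fixed base board of the rack, 130 x 312 x 12 mm; origin: centre of its underside; its front (-x) faces the robot. Three stalls stand on it at y = -88, 0, +88 mm, in any order. A 16 mm light bar runs along y above them, its axis at x = +4 mm, 215 mm above the table, on 12 mm posts at y = -147 and +147 mm: it is in the way of a tool coming straight down on the stalls.
- round_stall: Fixed wooden stall of the rack, 86 mm wide (y); origin under its middle, on the base board. Its face slopes up away from the robot (towards its +x) at 22 degrees to the level. It has a round pocket and a paper label with a black disc; empty.
- long_stall: Fixed wooden stall of the rack, 86 mm wide (y); origin under its middle, on the base board. Its face slopes up away from the robot (towards its +x) at 22 degrees to the level. It has an oblong pocket, long side up the slope, and a label with a black bar; empty.
- square_stall: Fixed wooden stall of the rack, 86 mm wide (y); origin under its middle, on the base board. Its face slopes up away from the robot (towards its +x) at 22 degrees to the level. It has a square pocket and a label with a black square; its own weight (46 x 46 x 38 mm, fixed) is already in it and stands 28 mm out of the sloping face.
- round_stall_floor (a point): Centre of the floor of the round pocket, 62 mm diameter, 10 mm deep with a 2 mm chamfer. x points up the slope, y across the stall, z out of the pocket square to the sloping face (22 degrees from vertical, towards the robot).
- long_stall_floor (a point): Centre of the floor of the oblong pocket, 88 (x) by 40 (y) mm, 10 mm deep with a 2 mm chamfer. x points up the slope, y across the stall, z out of the pocket square to the sloping face (22 degrees from vertical, towards the robot).
- easel: Fixed wooden desk easel; origin on the table under its middle; its front (-x) faces the robot. One mast, 32 mm wide, 168 mm long, rises away from the robot at 40 degrees to the level, with a ledge 110 mm wide across its foot that stands out 24 mm, square to the mast. Behind the mast nothing is wider than 24 mm, save its 12 mm high feet.
- easel_rest (a point): Point on the easel where the ledge's upper face meets the mast's front face, in the middle of its width. x points up along the mast, y across, z out of the mast's front face (40 degrees from vertical, towards the robot).  A panel rightly placed lies with its underside on the mast's face, its centre 90 mm up along x.
- varnish_jar: Bystander: closed jar, 54 mm diameter, 85 mm high, standing beyond the work; origin: centre of its base.
- water_cup: Bystander: white open cup, 72 mm across the rim, 75 mm high; origin: centre of its base.
- spatula: Bystander: spatula 170 mm long lying on the table along its x; origin: under its middle, at the table.
Mind the look-alikes: they are no part of the job. What is shaped like the panel but orange is not meant. What is shaped like the disc_weight but yellow is not meant.

How it is judged:
By the outcome, as a careful person would: the job done as asked, in the order asked, and still so for the second after the job is handed in, with the robot touching nothing.
It also fails if it takes over 72 s, if anything falls off the work surface, if the arm or the gripper's body presses on something with over 40 N, if the wrist force passes 120 N, or if a joint passes its speed limit or range.

### The arm

A 6-joint arm with a two-finger parallel gripper is mounted at the origin on the work surface. World frame = base frame: x ahead of the robot, y to its left, z up, the work surface at z = 0. Lengths are in m, angles in degrees, forces in N, time in s.
With the tool pointing down it reaches from about 0.4 to 0.825 m from the base axis. Payload 7 kg.
Tool frame: the origin (TCP) lies on the centre line of the jaws, within the pads' length; the fingertips stand 19 mm ahead of it and the grasp point (between the pads) is the TCP (r.tips_ahead is the distance from the TCP to the fingertips, in m); z points along the fingers, y is the line along which they close (so a half turn about z gives the same grasp; the last joint's range is limited). The gripper opens to 88 mm and grips with 3 to 60 N. Pads are 19 mm wide; open, the fingers measure 130 mm over their backs; the gripper's body (78 mm by 193 mm) begins 47 mm behind the grasp point.
Start: joints at [-47.836, 20.546, 0.682, 0, -70.136, -16.507], TCP at [0.292, -0.608, 0.246] pointing down, gripper open.
Joint ranges: [-176.03, 176.03], [-82.01, 121.73], [-58.28, 71.71], [-173.87, 95.51], [-174.79, -0.11], [-173.66, 173.66]. Speed limits (degrees/s): [136.94, 136.94, 172.46, 180, 180, 180].

### API

Orientations are given as [roll, pitch, yaw] about the fixed x, y, z axes, in that order (R = Rz(yaw) Ry(pitch) Rx(roll)).
In Python, from plant import r, viewer, close_job gives the robot as it stands. The module is installed in compiled form; this text tells all that it offers.
- The arm moves only by the tool arm_command, never from a script. Its arguments are lists of equal length, an entry for each row: "travel": the shift along the world's x, y, z scaled (see below), a list of three; "delta_rot": the turn, a rotation vector about the world's x, y, z scaled (see below), a list of three. In form: {"travel": [[dx, dy, dz], ...], "delta_rot": [[rx, ry, rz], ...]}. A call has 1 to 20 rows; each row is the pose to reach, as a shift and turn from the pose commanded when the call began; what a row does not reach only later rows make up. The controller multiplies each number of a shift by 0.5 m and each number of a turn by 90 degrees. A row lasts 1/8 s, in which the tool goes at most 62.5 mm and 10.7 degrees, less where a joint would pass 70% of its speed; a pose out of reach is approached as far as the arm can. A call with a number of a shift or a turn outside -1 to 1 is refused whole. A call with a gripper value outside its range is refused whole. "grip" is the opening, from 0 (shut) to 1 (fully open), set as the call begins (left out, the last holds). The fingers move at their own pace and stop on an object; "newtons" is the grip in N (left out, the last holds). Time passes only in rows, so rows that repeat a pose let the fingers close. It gives the time, the measured TCP pose, the force, the opening and the grip force at its end, in the units of the state.
- r.get_state(): the state, without advancing time (a new reading comes with each control period).
- viewer.capture(name): name is "scene" or "top" or "wrist"; returns a dict with "img" (400x640x3 uint8, red, green, blue), "camera_matrix" (3x3 intrinsics, pixels), "R" (3x3) and "t" (3): a world point X has camera coordinates R X + t; the wrist camera has in their place "mount" (4x4, takes a point from camera to tool coordinates, whose origin is the TCP and whose axes are the flange's). Camera axes: x right, y down, z forward; pixel columns grow to the right and rows downward; lengths in m; the calibration is good to about 2 mm. A picture is of the moment at which its call begins: read the wrist's pose just before it. There is no depth.
- close_job(): hands the job in; it is judged then, once.
The state is a dict: "time_s": time; "joints": joint angles; "qd": joint speeds; "joint_torque": joint torques, N m; "tcp_pos": TCP position; "eef_rot": TCP orientation; "contact_force": force on the tool from outside, world axes, zero at the start; "moment": the same for the moment, N m; "gripper_width": finger opening in m; "gripper_force": force on a finger pad.
Only numpy, scipy, OpenCV 4.12 (cv2) and the standard library are available. Lean on these libraries where they do the work, as an engineer would, in place of code of your own. Each camera call takes 0.05 s, during which the arm holds its last target. There are 200 camera calls.

## Working session

There is one attempt and no reset: what is moved stays moved. The work goes in short steps, Python scripts to look and compute and a tool call to move; the robot and the scene stay as the last step left them, time stands still between calls to the robot, and variables do not carry over. Pictures are saved under pics/ and viewed, at most 10 in all, crops included, and the job is handed in when it is done.

Besides the shell and the picture viewer there is one more tool, called after "Emit:" in YAML: its name, and indented under it one key for each argument. arm_command: Moves the arm, as the interface text tells. Shifts and turns lie within -1 to 1; 1 stands for 0.5 m of shift or 90 degrees of turn. Its arguments: {"type":"object","properties":{"travel":{"type":"array"},"delta_rot":{"type":"array"},"grip":{"type":"number"},"newtons":{"type":"number"}},"required":["travel","delta_rot"]}

```bash
mkdir -p pics
cat > h.py <<'E'
import numpy as np, cv2
from plant import r, viewer, close_job
def cap(n):
    c=viewer.capture(n); return c
def save(c,f,crop=None,scale=1):
    im=c["img"][:,:,::-1]
    if crop: x0,y0,x1,y1=crop; im=im[y0:y1,x0:x1]
    cv2.imwrite("pics/"+f,cv2.resize(im,None,fx=scale,fy=scale,interpolation=cv2.INTER_CUBIC))
def ray(c,u,v):
    K,R,t=map(np.array,(c["camera_matrix"],c["R"],c["t"]))
    return -R.T@t, R.T@np.linalg.solve(K,[u,v,1.])
def atz(c,u,v,z):
    o,d=ray(c,u,v); return o+d*(z-o[2])/d[2]
def proj(c,X):
    p=np.array(c["camera_matrix"])@(np.array(c["R"])@np.array(X).T+np.array(c["t"])[:,None]); return (p[:2]/p[2]).T
E
python3 - <<'E'
from h import *
import pickle
a=cap("scene");b=cap("top");pickle.dump((a,b),open("c.pkl","wb"))
save(a,"scene.png",scale=1.25);save(b,"top.png",scale=1.25)
for c in(a,b): print(np.round(c["camera_matrix"],1).tolist(),np.round(-np.array(c["R"]).T@np.array(c["t"]),3), np.round(c["R"],3).tolist())
E
```

```text
[[427.9, 0.0, 322.1], [0.0, 427.9, 200.3], [0.0, 0.0, 1.0]] [ 1.16  -0.429  1.099] [[0.521, 0.854, -0.009], [0.675, -0.419, -0.607], [-0.522, 0.31, -0.794]]
[[395.3, 0.0, 314.3], [0.0, 395.3, 192.6], [0.0, 0.0, 1.0]] [ 0.413 -0.022  1.145] [[-0.011, -1.0, -0.028], [-0.999, 0.013, -0.046], [0.047, 0.027, -0.999]]
```

View pics/scene.png

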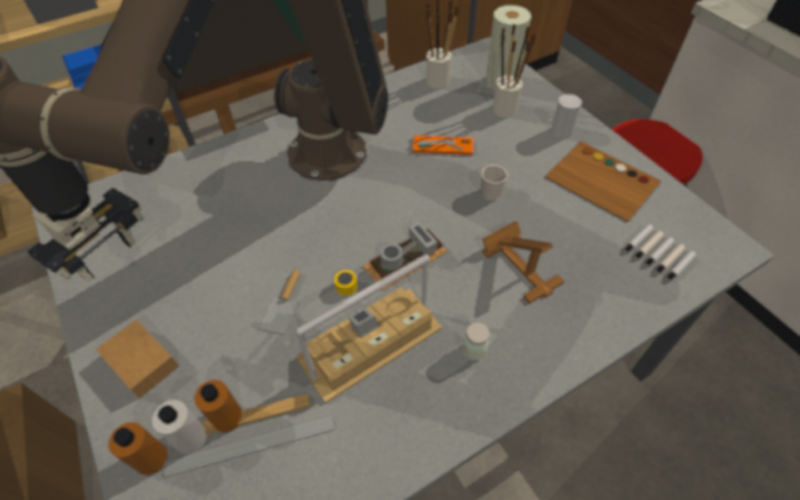

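View pics/top.png

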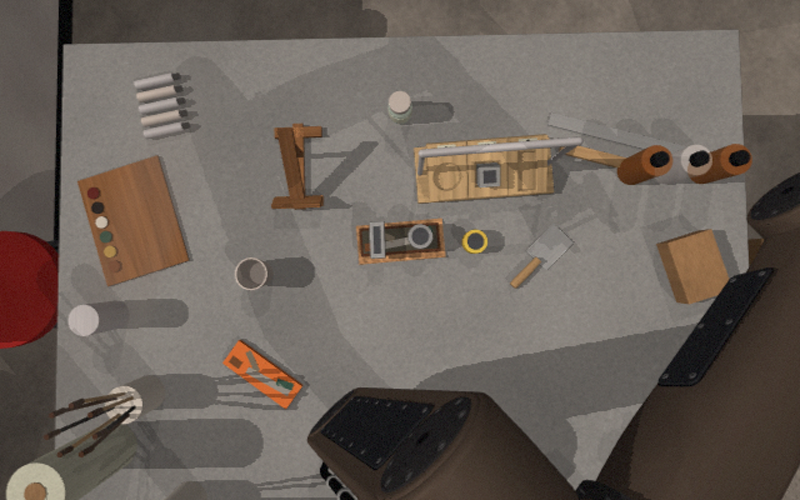

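Candidates in the top picture:
- **Disc:** the grey disc at (420,236) lies on the panel. The yellow ring at (475,240) is a look-alike.
- **Panel:** the dark panel at (401,241) lies under the weights. The orange one at (263,373) is a look-alike.
- **Bar:** (377,240).
- **Stalls:** round at (447,178), square at (488,176, already filled), long at (525,178).
- **Easel:** (297,165), with its ledge at the bottom, (297,203).

I choose the grey disc, the dark panel and the bar. Next is a close crop, plus estimates of their positions.

Run:
```python
from h import *
import pickle
a,b=pickle.load(open("c.pkl","rb"))
save(b,"crop1.png",(205,85,465,225),3)
s=r.get_state(); print({k:np.round(v,3).tolist() for k,v in s.items()})
w=cap("wrist"); print(np.round(w["camera_matrix"],1).tolist(),np.round(w["mount"],3).tolist())
for n,(u,v,z) in dict(disc=(420,236,.07),bar=(377,240,.07),rack=(487,170,.05),ledge=(297,203,.03),top=(300,132,.12),jar=(400,103,.085)).items(): print(n,np.round(atz(b,u/1.25,v/1.25,z),3))
```

```text
{'time_s': 0.1, 'joints': [-47.837, 20.589, 0.641, -0.018, -70.135, -16.508], 'qd': [-0.113, -0.132, 0.194, 0.159, 0.001, 0.042], 'joint_torque': [-0.0, -58.417, 29.375, 7.015, 0.01, -0.0], 'tcp_pos': [0.292, -0.608, 0.245], 'eef_rot': [179.916, -0.007, -154.351], 'contact_force': [-0.743, 0.434, 0.181], 'moment': [0.043, -0.021, -0.014], 'gripper_force': 0.0, 'gripper_width': 0.088}
[[298.5, 0.0, 310.1], [0.0, 298.5, 198.1], [0.0, 0.0, 1.0]] [[0.001, -0.962, -0.272, 0.073], [1.0, 0.001, 0.001, 0.001], [-0.001, -0.272, 0.962, -0.139], [0.0, 0.0, 0.0, 1.0]]
disc [ 0.472 -0.052  0.07 ]
bar [0.465 0.042 0.07 ]
rack [ 0.619 -0.203  0.05 ]
ledge [0.554 0.226 0.03 ]
top [0.693 0.199 0.12 ]
jar [ 0.762 -0.012  0.085]
```

View pics/crop1.png

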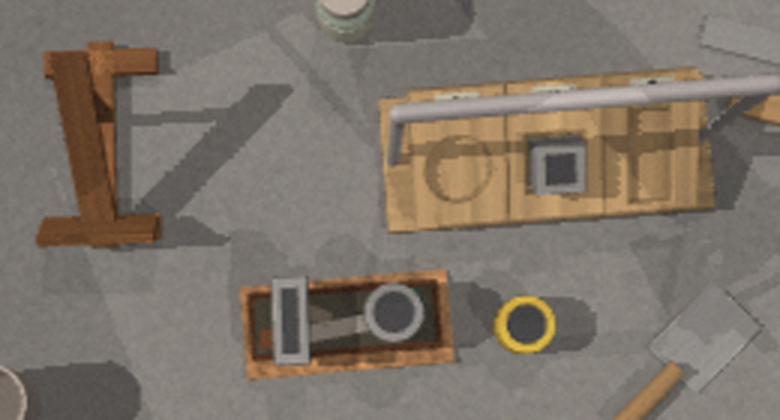

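The crop confirms the choice: grey bar at crop (291,320) and grey disc at (394,312), both on the dark framed panel, with yellow at (525,323) as the look-alike. The pockets are round at (459,167) and long at (655,155), and the mast is at (90,140). Next I move the wrist camera over the work.

Emit:
arm_command:
  travel:
    - [0.376,1.0,0.23]
    - [0.376,1.0,0.23]
    - [0.376,1.0,0.23]
    - [0.376,1.0,0.23]
    - [0.376,1.0,0.23]
    - [0.376,1.0,0.23]
    - [0.376,1.0,0.23]
    - [0.376,1.0,0.23]
    - [0.376,1.0,0.23]
    - [0.376,1.0,0.23]
    - [0.376,1.0,0.23]
    - [0.376,1.0,0.23]
    - [0.376,1.0,0.23]
  delta_rot:
    - [0,0,-0.285]
    - [0,0,-0.285]
    - [0,0,-0.285]
    - [0,0,-0.285]
    - [0,0,-0.285]
    - [0,0,-0.285]
    - [0,0,-0.285]
    - [0,0,-0.285]
    - [0,0,-0.285]
    - [0,0,-0.285]
    - [0,0,-0.285]
    - [0,0,-0.285]
    - [0,0,-0.285]

```text
time_s: 1.78
tcp_pos: [0.4799, -0.1094, 0.3604]
eef_rot: [-180.0, -0.0, 179.9]
contact_force: [0.5, -0.2, 0.6]
gripper_width: 0.0877
gripper_force: 0.0
```

```bash
cat >> h.py <<'E'
from scipy.spatial.transform import Rotation as Ro
def wcap():
    s=r.get_state(); c=viewer.capture("wrist"); M=np.array(c["mount"])
    T=np.eye(4); T[:3,:3]=Ro.from_euler("xyz",s["eef_rot"],degrees=True).as_matrix(); T[:3,3]=s["tcp_pos"]
    W=np.linalg.inv(T@M); c["R"]=W[:3,:3]; c["t"]=W[:3,3]; return c
E
python3 - <<'E'
from h import *
import pickle
s=r.get_state();print(s["time_s"],np.round(s["tcp_pos"],4),np.round(s["eef_rot"],2),np.round(s["qd"],2))
w=wcap();pickle.dump(w,open("w1.pkl","wb"));save(w,"w1.png",scale=1.25)
E
```

```text
1.775 [ 0.4799 -0.1094  0.3604] [-1.8000e+02 -2.0000e-02  1.7992e+02] [ 0.09 -0.06  0.07 -0.03 -0.02 -0.04]
```

View pics/w1.png

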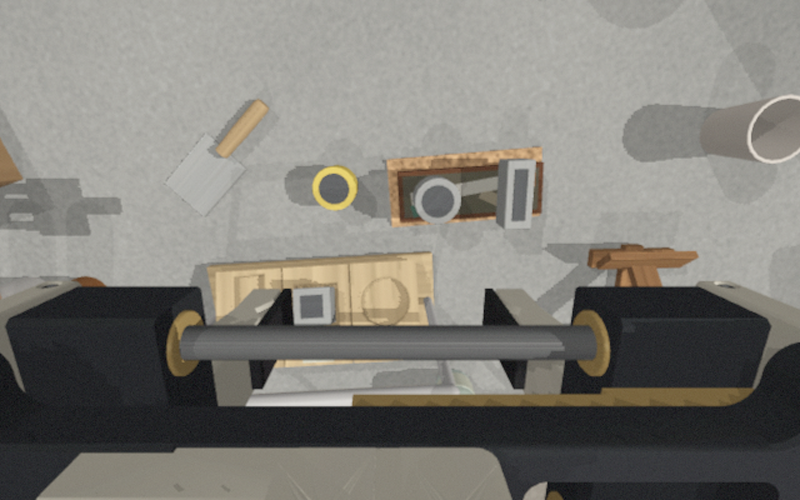

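The view is upside down: image right is +Y and image down is +X. The disc is at (437,200), the bar at (516,193), the yellow look-alike at (335,187), and the gripper hides the rack. I move forward for one view that takes in everything.

Emit:
arm_command:
  travel:
    - [0.26,0.28,0.08]
    - [0.26,0.28,0.08]
    - [0.26,0.28,0.08]
    - [0.26,0.28,0.08]
    - [0.26,0.28,0.08]
    - [0.26,0.28,0.08]
  delta_rot:
    - [0,0,0]
    - [0,0,0]
    - [0,0,0]
    - [0,0,0]
    - [0,0,0]
    - [0,0,0]

```text
time_s: 2.58
tcp_pos: [0.6095, 0.0304, 0.4007]
eef_rot: [-180.0, -0.0, 179.9]
contact_force: [-0.7, -0.1, -0.2]
gripper_width: 0.0874
gripper_force: 0.0
```

Run:
```python
from h import *
import pickle
s=r.get_state();print(s["time_s"],np.round(s["tcp_pos"],4),np.round(s["eef_rot"],2),np.round(s["qd"],2))
w=wcap();pickle.dump(w,open("w2.pkl","wb"));save(w,"w2.png",(100,0,500,300),2)
```

```text
2.575 [0.6095 0.0304 0.4007] [-180.     -0.    179.95] [-0.22 -0.66 -0.07 -0.05  0.09 -0.12]
```

View pics/w2.png

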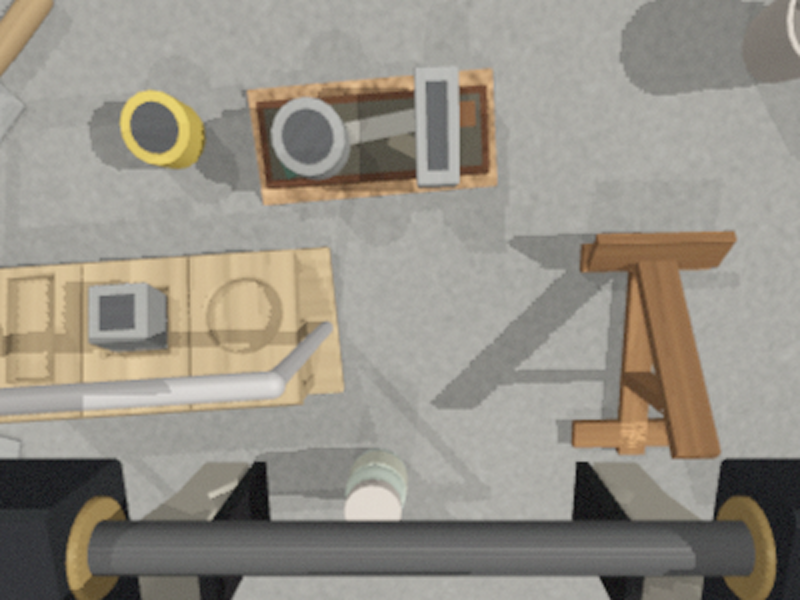

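This picture shows both weights, the pockets and the easel clearly. Disc (310,137), bar (437,126), mast junction about (655,261), mast top about (694,454), rack corner (332,247). A zoomed composite will sharpen the fit.

Run:
```python
from h import *
import pickle
a,b=pickle.load(open("c.pkl","rb"));w=pickle.load(open("w2.pkl","rb"))
z=lambda c,x0,y0,x1,y1,f:cv2.resize(c["img"][y0:y1,x0:x1,::-1],None,fx=f,fy=f,interpolation=cv2.INTER_CUBIC)
o=np.zeros((600,800,3),np.uint8)
p=z(w,385,110,475,235,4);o[:500,:360]=p
p=z(a,235,200,345,320,4);o[:480,360:]=p
cv2.imwrite("pics/comp.png",o)
```

```text
(no output)
```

View pics/comp.png

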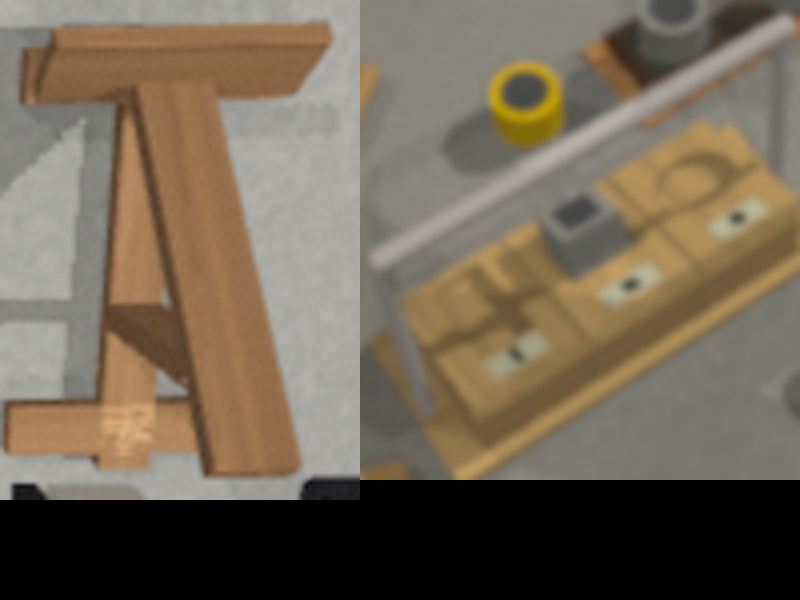

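```bash
cat > fit.py <<'E'
from h import *
import pickle
from scipy.optimize import least_squares
a,b=pickle.load(open("c.pkl","rb"));w=pickle.load(open("w2.pkl","rb"));w1=pickle.load(open("w1.pkl","rb"))
T=lambda x,y:(b,x/3+205,y/3+85,.35); W=lambda x,y:(w,x/2+100,y/2,.6); E=lambda x,y:(w,x/4+385,y/4+110,.6)
S=lambda x,y:(a,(x-360)/4+235,y/4+200,.35); V=lambda x,y:(w1,x/1.25,y/1.25,.6)
def pose(x,y,yaw,P): 
    c,s=np.cos(yaw),np.sin(yaw); return [x+c*P[0]-s*P[1],y+s*P[0]+c*P[1],P[2]]
def run(name,obs,x0):
    def res(p):  # residual in mm roughly
        return np.concatenate([((proj(c,[P(p)])[0]-[u,v])/k) for (c,u,v,k),P in obs])
    f=least_squares(res,x0,loss="soft_l1",f_scale=2); print(name,np.round(f.x,4).tolist());print(np.round(res(f.x).reshape(-1,2),1).tolist()); return f.x
n=np.array([-np.sin(np.radians(22)),0,np.cos(np.radians(22))]);sl=np.array([n[2],0,-n[0]])
rk=lambda *P:(lambda p:pose(*p[:3],P))
pk=lambda y,d,up=0,ac=0:(lambda p:pose(*p[:3],np.array([p[3],y+ac,p[4]])+d*n+up*sl))
obs=[(T(388,232),rk(-.065,.156,.012)),(T(714,208),rk(-.065,-.156,.012)),(W(332,247),rk(-.065,.156,.012)),(W(344,391),rk(.065,.156,.012)),
(V(432,253),rk(-.065,.156,.012)),(V(208,266),rk(-.065,-.156,.012)),(S(460,476),rk(.065,-.156,.006)),
(W(116.5,313.5),pk(0,.028)),(T(559,168),pk(0,.028)),(S(583,211),pk(0,.028)),
(W(244,314),pk(.088,0)),(T(459,167),pk(.088,0)),(S(700,180),pk(.088,0)),
(W(53,275),pk(-.088,0,-.046,.022)),(W(53,382),pk(-.088,0,.046,.022)),(T(651,155),pk(-.088,0))]
if __name__=="__main__":
    p=run("rack x y yaw px pz",obs,[.62,-.2,.05,0,.05])
    for k,y in(("round",.088),("long",-.088)):
        print(k,"floor",np.round(pk(y,-.01)(p),4),"face",np.round(pk(y,0)(p),4))
    m=np.radians(40);xm=np.array([np.cos(m),0,np.sin(m)]);zm=np.array([-np.sin(m),0,np.cos(m)])
    em=lambda X,y,Z:(lambda p:pose(*p[:3],X*xm+np.array([0,y,p[3]])+Z*zm))
    et=lambda y:(lambda p:pose(*p[:3],p[4]*xm+np.array([0,y,p[3]])))
    o=[(E(51,47),em(0,-.055,.024)),(E(326,44),em(0,.055,.024)),(E(137,90),em(0,-.016,0)),(E(215,82),em(0,.016,0)),(E(207,475),et(-.016)),(E(300,472),et(.016)),
    (T(84,220),em(0,.016,0)),(T(116,217),em(0,-.016,0)),(T(52,54),et(.016)),(T(90,52),et(-.016))]
    run("easel x y yaw z L",o,[.57,.22,-.1,.03,.168])
    bw=lambda sx,sy:(lambda p:pose(*p,[sx*.04,sy*.016,.07]))
    run("bar",[(W(415,68),bw(-1,-1)),(W(458,67),bw(-1,1)),(W(461,184),bw(1,1)),(W(419,186),bw(1,-1)),(T(272,278),bw(1,1)),(T(308,278),bw(1,-1)),(T(308,362),bw(-1,-1)),(T(273,364),bw(-1,1)),(V(500,160),bw(-1,-1)),(V(534,159),bw(-1,1)),(V(530,227),bw(1,1))],[.46,.04,0])
    run("disc",[(W(310,136.5),lambda p:[p[0],p[1],.07]),(T(394,312),lambda p:[p[0],p[1],.07]),(V(437,199),lambda p:[p[0],p[1],.07])],[.47,-.05])
E
python3 fit.py
```

```text
rack x y yaw px pz [0.6252, -0.1996, 0.0575, -0.0152, 0.0567]
[[-2.4, 0.7], [-1.4, 1.2], [-3.4, -0.3], [-1.7, 1.2], [0.0, 0.1], [-3.5, -0.4], [0.1, 6.2], [-0.0, 0.6], [-1.5, -0.7], [-2.8, -0.2], [-1.5, 2.0], [-2.6, 0.9], [-3.9, -1.3], [1.7, -2.1], [0.4, 1.0], [-3.0, -1.0]]
round floor [ 0.6087 -0.1124  0.0475] face [ 0.6049 -0.1126  0.0567]
long floor [ 0.6188 -0.2881  0.0475] face [ 0.615  -0.2883  0.0567]
easel x y yaw z L [0.5626, 0.2194, 0.0096, 0.0531, 0.1638]
[[-0.9, 0.6], [5.0, 0.7], [-2.5, -1.6], [-1.6, 1.5], [-0.7, 1.5], [-0.4, 2.4], [-1.8, -0.1], [0.2, 2.0], [-0.7, 2.0], [-1.2, 2.9]]
bar [0.4653, 0.0427, 0.0371]
[[-3.2, -1.2], [-1.4, -1.9], [-2.1, 0.3], [-2.9, 0.0], [-2.8, -0.2], [-3.7, -1.9], [0.3, 1.7], [0.1, 1.5], [8.4, 1.0], [1.1, 0.9], [0.2, 2.9]]
disc [0.4711, -0.0509]
[[-2.5, -0.7], [-2.3, 0.9], [0.2, 2.5]]
```

```bash
cat >> h.py <<'E'
def Rt(tilt,yaw):
    s,c=np.sin(np.radians(tilt)),np.cos(np.radians(tilt))
    return Ro.from_euler("z",yaw,degrees=True)*Ro.from_matrix(np.array([[-c,0,s],[0,1,0],[-s,0,-c]]))
def cur():
    s=r.get_state(); return np.array(s["tcp_pos"]),Ro.from_euler("xyz",s["eef_rot"],degrees=True)
def plan(*targets,start=None):
    p,R=start or cur()
    for (pos,tilt,yaw) in targets:
        R2=Rt(tilt,yaw); d=np.array(pos)-p; rv=(R2*R.inv()).as_rotvec(degrees=True)
        print("travel",np.round(d/.5,4).tolist(),"rot",np.round(rv/90,4).tolist(),"rows>=%.1f"%max(np.linalg.norm(d)/.0625,np.linalg.norm(rv)/10.7))
        p,R=np.array(pos),R2
E
python3 - <<'E'
from h import *
plan(([.521,.22,.227],40,0),([.535,-.2,.187],30,3.3),([.451,-.005,.19],8,2.1))
E
```

```text
travel [-0.1769, 0.3793, -0.3479] rot [-0.0003, -0.4442, 0.0006] rows>=4.4
travel [0.028, -0.84, -0.08] rot [-0.0032, 0.1111, 0.0366] rows>=6.8
travel [-0.168, 0.39, 0.006] rot [-0.0115, 0.2442, -0.0132] rows>=3.4
```

Emit:
arm_command:
  travel:
    - [-0.177,0.38,-0.348]
    - [-0.177,0.38,-0.348]
    - [-0.177,0.38,-0.348]
    - [-0.177,0.38,-0.348]
    - [-0.177,0.38,-0.348]
    - [-0.177,0.38,-0.348]
    - [-0.177,0.38,-0.348]
    - [-0.177,0.38,-0.348]
  delta_rot:
    - [0,-0.444,0]
    - [0,-0.444,0]
    - [0,-0.444,0]
    - [0,-0.444,0]
    - [0,-0.444,0]
    - [0,-0.444,0]
    - [0,-0.444,0]
    - [0,-0.444,0]

```text
time_s: 3.62
tcp_pos: [0.5132, 0.1301, 0.275]
eef_rot: [178.8, 35.8, -176.5]
contact_force: [0.7, 0.1, -0.0]
gripper_width: 0.0875
gripper_force: 0.0
```

Run:
```python
from h import *
import pickle
s=r.get_state();print(s["time_s"],np.round(s["tcp_pos"],4),np.round(s["eef_rot"],2),np.round(s["qd"],2))
pickle.dump(wcap(),open("e.pkl","wb"))
plan(([.535,-.2,.187],30,3.3))
```

```text
3.625 [0.5132 0.1301 0.275 ] [ 178.78   35.79 -176.54] [ 2.62  1.44  0.21 -1.08 -0.23 -0.15]
travel [0.0434, -0.661, -0.1755] rot [-0.015, 0.0633, -0.0096] rows>=5.5
```

Run:
```python
from h import *
s=r.get_state();print(s["time_s"],np.round(s["tcp_pos"],4),np.round(s["joints"],2),np.round(s["qd"],2))
```

```text
3.675 [0.5133 0.1305 0.2748] [  39.43  -12.76  -58.24   55.65  -23.25 -173.59] [-0.19  0.75  0.15  0.68  0.38  0.02]
```

```bash
cat >> h.py <<'E'
def log():
    s=r.get_state(); open("log.txt","a").write(repr([list(map(float,s["joints"])),list(map(float,s["tcp_pos"])),list(map(float,s["eef_rot"]))])+"\n")
    print(round(s["time_s"],2),"p",np.round(s["tcp_pos"],4).tolist(),"rot",np.round(s["eef_rot"],2).tolist(),"j",np.round(s["joints"],1).tolist(),"F",np.round(s["contact_force"],1).tolist(),"w",round(s["gripper_width"],4),"gf",s["gripper_force"])
E
python3 - <<'E'
from h import *
open("log.txt","w").write(repr([[-47.836,20.546,.682,0,-70.136,-16.507],[.292,-.608,.246],[180,0,-154.35]])+"\n")
log()
plan(([.554,-.2,.2],22,3.3))
E
```

```text
3.67 p [0.5133, 0.1305, 0.2748] rot [178.8, 35.77, -176.48] j [39.4, -12.8, -58.2, 55.7, -23.2, -173.6] F [-0.7, -0.0, -0.5] w 0.0879 gf 0.0
travel [0.0814, -0.661, -0.1495] rot [-0.0207, 0.152, -0.0088] rows>=5.5
```

Emit:
arm_command:
  travel:
    - [0.08,-0.66,-0.15]
    - [0.08,-0.66,-0.15]
    - [0.08,-0.66,-0.15]
    - [0.08,-0.66,-0.15]
    - [0.08,-0.66,-0.15]
    - [0.08,-0.66,-0.15]
    - [0.08,-0.66,-0.15]
    - [0.08,-0.66,-0.15]
    - [0.08,-0.66,-0.15]
    - [0.08,-0.66,-0.15]
  delta_rot:
    - [-0.02,0.152,-0.009]
    - [-0.02,0.152,-0.009]
    - [-0.02,0.152,-0.009]
    - [-0.02,0.152,-0.009]
    - [-0.02,0.152,-0.009]
    - [-0.02,0.152,-0.009]
    - [-0.02,0.152,-0.009]
    - [-0.02,0.152,-0.009]
    - [-0.02,0.152,-0.009]
    - [-0.02,0.152,-0.009]

```text
time_s: 4.92
tcp_pos: [0.5538, -0.1985, 0.2007]
eef_rot: [179.9, 22.1, -176.7]
contact_force: [-0.4, 0.9, 0.3]
gripper_width: 0.0878
gripper_force: 0.0
```

Run:
```python
from h import *
import pickle
log()
pickle.dump(wcap(),open("k.pkl","wb"))
plan(([.451,-.005,.19],8,2.1))
```

```text
4.92 p [0.5538, -0.1985, 0.2007] rot [179.89, 22.09, -176.69] j [-2.1, 4.4, -29.0, -3.8, -34.7, -81.9] F [-0.4, 0.9, 0.3] w 0.0878 gf 0.0
travel [-0.2056, 0.387, -0.0218] rot [-0.0085, 0.1566, -0.0138] rows>=3.5
```

Emit:
arm_command:
  travel:
    - [-0.17,0.387,-0.02]
    - [-0.17,0.387,-0.02]
    - [-0.17,0.387,-0.02]
    - [-0.17,0.387,-0.02]
    - [-0.17,0.387,-0.02]
    - [-0.17,0.387,-0.02]
    - [-0.17,0.387,-0.02]
  delta_rot:
    - [-0.01,0.245,-0.014]
    - [-0.01,0.245,-0.014]
    - [-0.01,0.245,-0.014]
    - [-0.01,0.245,-0.014]
    - [-0.01,0.245,-0.014]
    - [-0.01,0.245,-0.014]
    - [-0.01,0.245,-0.014]

```text
time_s: 5.85
tcp_pos: [0.4689, -0.0065, 0.1908]
eef_rot: [179.8, 0.0, -178.1]
contact_force: [-0.6, 0.6, 0.4]
gripper_width: 0.0877
gripper_force: 0.0
```

Run:
```python
from h import *
import pickle
log()
p=wcap();pickle.dump(p,open("p.pkl","wb"))
e,k=[pickle.load(open(f+".pkl","rb")) for f in "ek"]
import os
o=np.zeros((600,800,3),np.uint8)
z=lambda c,x0,y0,x1,y1,f:cv2.resize(c["img"][y0:y1,x0:x1,::-1],None,fx=f,fy=f,interpolation=cv2.INTER_CUBIC)
o[:300,:400]=z(p,210,60,410,210,2); o[300:,:]=z(k,110,80,510,230,2); o[:300,400:]=z(e,240,50,640,350,1)
cv2.imwrite("pics/comp2.png",o)
```

```text
5.85 p [0.4689, -0.0065, 0.1908] rot [179.8, 0.05, -178.1] j [23.2, 3.5, -29.0, -0.2, -57.4, -111.2] F [-0.6, 0.6, 0.4] w 0.0877 gf 0.0
```

View pics/comp2.png

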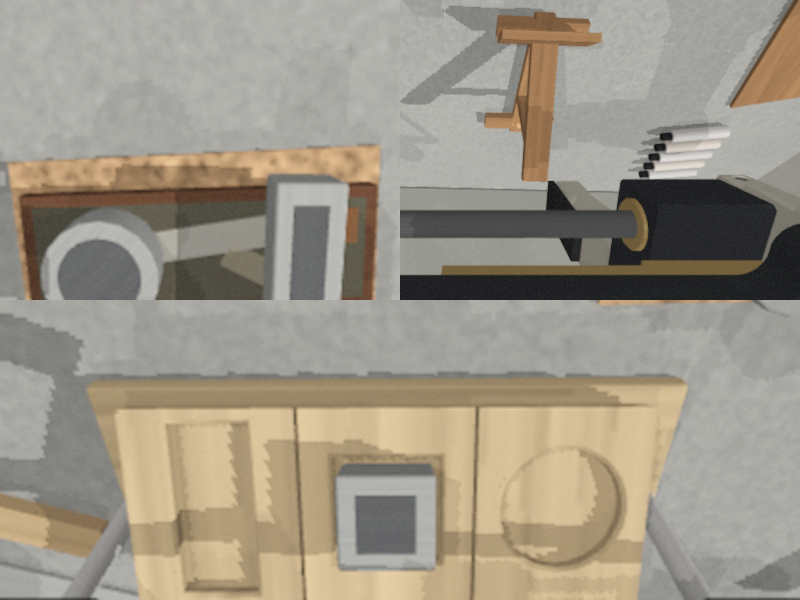

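The composite (zoomed 2×) shows three views:
- **Press:** disc inset centre at about (99,283). The bar's top-face near edge is centred at about (312,181).
- **Rack:** long rim corners at (167,422), (248,421), (259,590), (184,590), and the round rim centre at (563,508).
- **Easel:** mast top at about (536,180).

I refit using the wrist views.

```bash
cat > fit2.py <<'E'
from fit import *
k,pp,e=[pickle.load(open(f+".pkl","rb")) for f in "kpe"]
K=lambda x,y:(k,x/2+110,(y-300)/2+80,1); P=lambda x,y:(pp,x/2+210,y/2+60,1); EE=lambda x,y:(e,x-160,y+50,.8)
o=[(K(88,381),rk(-.065,-.156,.012)),(K(686,380),rk(-.065,.156,.012)),(K(167,422),pk(-.088,0,-.046,-.022)),(K(248,421),pk(-.088,0,-.046,.022)),(K(259,590),pk(-.088,0,.046,.022)),(K(184,590),pk(-.088,0,.046,-.022)),
(K(563.5,508),pk(.088,0)),(K(336,475),pk(0,.028,-.023,-.023)),(K(435,475),pk(0,.028,-.023,.023)),(K(436,568),pk(0,.028,.023,.023)),(K(337,569),pk(0,.028,.023,-.023)),(W(332,247),rk(-.065,.156,.012)),(W(344,391),rk(.065,.156,.012)),(W(244,314),pk(.088,0)),(W(116.5,313.5),pk(0,.028)),(W(53,275),pk(-.088,0,-.046,.022)),(W(53,382),pk(-.088,0,.046,.022)),(V(432,253),rk(-.065,.156,.012)),(V(208,266),rk(-.065,-.156,.012))]
q=run("rack",o,[.62,-.2,.05,0,.05])
for n_,y in(("round",.088),("long",-.088)): print(n_,"floor",np.round(pk(y,-.01)(q),4))
m=np.radians(40);xm=np.array([np.cos(m),0,np.sin(m)]);zm=np.array([-np.sin(m),0,np.cos(m)])
em=lambda X,y,Z:(lambda p:pose(*p[:3],X*xm+np.array([0,y,p[3]])+Z*zm))
et=lambda y:em(.168,y,0)
run("easel",[(E(51,47),em(0,-.055,.024)),(E(330,44),em(0,.055,.024)),(E(137,90),em(0,-.016,0)),(E(215,82),em(0,.016,0)),(E(207,475),et(-.016)),(E(300,472),et(.016)),(EE(522,180),et(-.016)),(EE(549,181),et(.016))],[.57,.22,-.1,.03])
bw=lambda sx,sy:(lambda p:pose(*p,[sx*.04,sy*.016,.07]))
run("bar",[(P(312,181),bw(-1,0)),(P(347,183),bw(-1,1)),(W(415,68),bw(-1,-1)),(W(458,67),bw(-1,1)),(W(461,184),bw(1,1)),(W(419,186),bw(1,-1))],[.46,.04,0])
run("disc",[(P(99,283),lambda p:[p[0],p[1],.07]),(W(310,136.5),lambda p:[p[0],p[1],.07])],[.47,-.05])
L=[eval(l) for l in open("log.txt")]+[]
def fk(g,j):
    a0,h,L1,a3,L2,d,off=g; R=Ro.from_euler
    p=np.array([a0,off,h]);Q=R("y",j[1],degrees=True);p=p+Q.apply([0,0,L1])
    Q=R("y",j[1]-j[2],degrees=True);p=p+Q.apply([L2,0,a3])
    Q=Q*R("x",-j[3],degrees=True)*R("y",-j[4],degrees=True);p=p+Q.apply([d,0,0])
    B=R("z",j[0],degrees=True);return B.apply(p),(B*Q).apply([1,0,0])
def rs(g): return np.concatenate([np.r_[fk(g,j)[0]-P,.3*(fk(g,j)[1]-Ro.from_euler("xyz",E_,degrees=True).apply([0,0,1]))] for j,P,E_ in L])
for off in(-.19,.0):
  f=least_squares(rs,[.0,.3,.4,.0,.4,.3,off]);print(np.round(f.x,3),np.round(rs(f.x).reshape(-1,6)*1000,1).tolist())
E
python3 fit2.py
```

```text
rack [0.625, -0.1991, 0.0617, -0.016, 0.0544]
[[-2.0, 2.1], [2.3, 1.8], [-2.9, -1.7], [1.7, -1.3], [2.4, 2.5], [-1.7, 2.6], [-1.4, 0.7], [-0.3, -0.1], [1.0, -0.2], [-0.2, 1.3], [0.7, 1.0], [-3.3, -1.1], [-1.2, 0.5], [-0.6, 0.3], [1.4, -0.8], [3.2, -3.0], [2.2, -0.3], [0.2, -0.6], [-3.2, 0.0]]
round floor [ 0.6073 -0.112   0.0452]
long floor [ 0.6182 -0.2877  0.0452]
easel [0.5635, 0.2277, 0.0187, 0.0329]
[[1.5, 1.6], [0.9, 0.6], [-1.4, -1.6], [-1.7, 1.1], [1.5, -1.6], [0.1, -1.0], [0.3, 0.8], [-2.8, -0.0]]
bar [0.4654, 0.0444, 0.0487]
[[0.3, 1.6], [1.2, 0.3], [-1.7, -0.6], [0.1, -1.8], [0.4, 0.3], [-0.5, 0.5]]
disc [0.4724, -0.0497]
[[1.2, -1.0], [-1.1, 0.9]]
[ 0.495  1.944 -0.362 -0.95   0.614  0.262 -0.178] [[-6.0, 27.4, -5.6, 0.0, -0.0, -0.0], [5.6, -44.5, -0.7, -0.0, 0.0, -0.0], [-4.2, 10.2, 8.0, -0.0, -0.0, -0.0], [43.1, 33.5, -1.7, -0.0, 0.0, 0.0]]
[ 0.495  1.944 -0.362 -0.95   0.614  0.262 -0.178] [[-6.0, 27.4, -5.6, 0.0, -0.0, -0.0], [5.6, -44.5, -0.7, -0.0, 0.0, -0.0], [-4.2, 10.2, 8.0, -0.0, -0.0, -0.0], [43.1, 33.5, -1.7, -0.0, 0.0, 0.0]]
```

Run:
```python
from h import *
plan(([.4724,-.0497,.12],5,3.5))
plan(([.4724,-.0497,.065],5,3.5))
```

```text
travel [0.0071, -0.0862, -0.1414] rot [0.0004, -0.0552, 0.0179] rows>=1.3
travel [0.0071, -0.0862, -0.2514] rot [0.0004, -0.0552, 0.0179] rows>=2.1
```

Emit:
arm_command:
  travel:
    - [0.007,-0.086,-0.05]
    - [0.007,-0.086,-0.1]
    - [0.007,-0.086,-0.14]
    - [0.007,-0.086,-0.14]
    - [0.007,-0.086,-0.19]
    - [0.007,-0.086,-0.23]
    - [0.007,-0.086,-0.251]
    - [0.007,-0.086,-0.251]
    - [0.007,-0.086,-0.251]
  delta_rot:
    - [0,-0.055,0.018]
    - [0,-0.055,0.018]
    - [0,-0.055,0.018]
    - [0,-0.055,0.018]
    - [0,-0.055,0.018]
    - [0,-0.055,0.018]
    - [0,-0.055,0.018]
    - [0,-0.055,0.018]
    - [0,-0.055,0.018]
  grip: 0.85

```text
time_s: 7.02
tcp_pos: [0.4728, -0.049, 0.066]
eef_rot: [-180.0, 5.0, -176.4]
contact_force: [-0.4, 0.2, 0.3]
gripper_width: 0.0742
gripper_force: 0.0
```

Run:
```python
from h import *
log()
```

```text
7.03 p [0.4728, -0.049, 0.066] rot [-179.97, 5.04, -176.43] j [19.0, 11.1, -42.0, 2.6, -32.1, -107.6] F [-0.4, 0.2, 0.3] w 0.0742 gf 0.0
```

Emit:
arm_command:
  travel:
    - [0,0,0]
    - [0,0,0]
    - [0,0,0]
    - [0,0,0]
    - [0,0,0]
  delta_rot:
    - [0,0,0]
    - [0,0,0]
    - [0,0,0]
    - [0,0,0]
    - [0,0,0]
  grip: 0.5
  newtons: 40

```text
time_s: 7.65
tcp_pos: [0.4723, -0.0493, 0.0656]
eef_rot: [-179.9, 5.0, -176.4]
contact_force: [-1.3, -2.7, 5.8]
gripper_width: 0.0531
gripper_force: 40.0
```

Run:
```python
from h import *
plan(([.5726,-.1142,.1314],27,3.5))
```

```text
travel [0.2005, -0.1299, 0.1316] rot [0.0157, -0.244, -0.0007] rows>=2.2
```

Emit:
arm_command:
  travel:
    - [0,0,0.05]
    - [0,0,0.12]
    - [0,0,0.19]
    - [0.07,-0.045,0.19]
    - [0.14,-0.09,0.17]
    - [0.2,-0.13,0.132]
    - [0.2,-0.13,0.132]
    - [0.2,-0.13,0.132]
    - [0.2,-0.13,0.132]
    - [0.2,-0.13,0.132]
  delta_rot:
    - [0,0,0]
    - [0,0,0]
    - [0,0,0]
    - [0.005,-0.08,0]
    - [0.01,-0.16,0]
    - [0.016,-0.244,0]
    - [0.016,-0.244,0]
    - [0.016,-0.244,0]
    - [0.016,-0.244,0]
    - [0.016,-0.244,0]

```text
time_s: 8.9
tcp_pos: [0.5728, -0.1135, 0.1321]
eef_rot: [180.0, 27.0, -176.4]
contact_force: [-0.6, 0.2, -5.4]
gripper_width: 0.0532
gripper_force: 40.0
```

Run:
```python
from h import *
import pickle
log()
w=wcap();pickle.dump(w,open("d1.pkl","wb"));save(w,"d1.png",(150,60,470,300),2.5)
plan(([.595,-.1128,.0758],27,3.5))
```

```text
8.9 p [0.5728, -0.1135, 0.1321] rot [179.96, 27.03, -176.42] j [9.0, 6.8, -46.5, 13.9, -10.1, -108.5] F [-0.6, 0.2, -5.4] w 0.0532 gf 39.99654747080058
travel [0.0448, 0.0015, -0.1122] rot [-0.0004, 0.0002, -0.0011] rows>=1.0
```

View pics/d1.png

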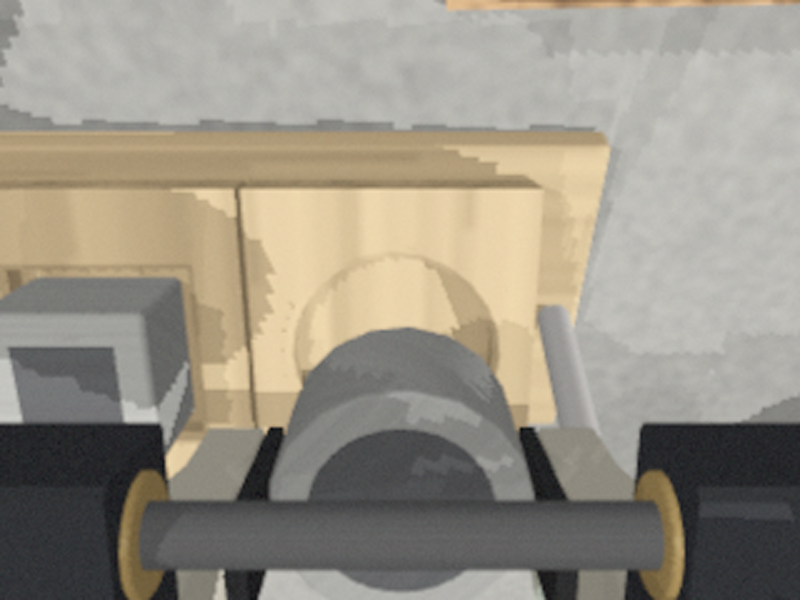

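Run:
```python
from h import *
import pickle
c=pickle.load(open("d1.pkl","rb"))
R=Ro.from_euler("zy",[3.5,-22],degrees=True); f=lambda p:(p-[150,60])*2.5
t=np.linspace(0,2*np.pi,361); C=np.c_[np.cos(t),np.sin(t),0*t]
face=np.array([.6073,-.112,.0452])+R.apply([0,0,.01])
for rad in(.031,.033):
    q=f(proj(c,face+R.apply(C*rad))); print("rim",rad,"L",q[q[:,0].argmin()],"R",q[q[:,0].argmax()],"top",q[q[:,1].argmin()])
s=np.array([.5728,-.1135,.1321])
for h,n in((-.033,"bottom"),(.005,"top")):
    q=f(proj(c,s+R.apply([0,0,h])+R.apply(C*.027))); print(n,"L",q[:,0].min(),"R",q[:,0].max(),"top",q[q[:,1].argmin()])
```

```text
rim 0.031 L [294.80311187 350.1999652 ] R [494.27083162 349.60464489] top [394.37332567 256.60749164]
rim 0.033 L [288.30922116 349.95628736] R [500.67853309 347.6010821 ] top [394.33987205 249.99301779]
bottom L 283.09723079382223 R 501.0564174834831 top [393.80639632 327.60469244]
top L 259.8873209901726 R 529.7559858638906 top [397.29162419 395.01227809]
```

The rim fits to within 1 mm in x. The held disc shows that the camera reads about 2 mm too far in y, so I shift the target y by −1.4 mm and descend along the normal.

Emit:
arm_command:
  travel:
    - [0.01,-0.001,-0.026]
    - [0.021,-0.001,-0.052]
    - [0.031,-0.001,-0.078]
    - [0.0375,-0.001,-0.094]
    - [0.0405,-0.001,-0.102]
    - [0.0415,-0.001,-0.104]
    - [0.0415,-0.001,-0.104]
    - [0.0415,-0.001,-0.104]
  delta_rot:
    - [0,0,0]
    - [0,0,0]
    - [0,0,0]
    - [0,0,0]
    - [0,0,0]
    - [0,0,0]
    - [0,0,0]
    - [0,0,0]

```text
time_s: 9.95
tcp_pos: [0.5941, -0.1184, 0.0824]
eef_rot: [179.2, 26.7, -176.4]
contact_force: [0.1, 1.0, -5.2]
gripper_width: 0.053
gripper_force: 40.0
```

Run:
```python
from h import *
log()
plan(([.595,-.1142,.0758],27,3.5))
```

```text
9.95 p [0.5941, -0.1184, 0.0824] rot [179.18, 26.68, -176.45] j [6.9, 13.8, -47.2, 15.9, -2.4, -108.9] F [0.1, 1.0, -5.2] w 0.053 gf 39.99663808615878
travel [0.0018, 0.0085, -0.0132] rot [-0.0079, -0.004, -0.0047] rows>=0.1
```

Emit:
arm_command:
  travel:
    - [0.001,0.009,0.0]
    - [0.001,0.009,0.0]
    - [0.001,0.009,0.0]
    - [0.001,0.009,0.0]
  delta_rot:
    - [0,0,0]
    - [0,0,0]
    - [0,0,0]
    - [0,0,0]

```text
time_s: 10.45
tcp_pos: [0.5948, -0.1147, 0.0826]
eef_rot: [179.0, 26.6, -176.5]
contact_force: [-0.0, -0.4, -5.6]
gripper_width: 0.0528
gripper_force: 40.0
```

Run:
```python
from h import *
log()
plan(([.595,-.1142,.0758],27,3.5))
```

```text
10.45 p [0.5948, -0.1147, 0.0826] rot [179.05, 26.6, -176.45] j [7.1, 13.8, -47.4, 16.8, -2.3, -110.0] F [-0.0, -0.4, -5.6] w 0.0528 gf 39.99666717834771
travel [0.0004, 0.0009, -0.0135] rot [-0.0092, -0.005, -0.0053] rows>=0.1
```

Emit:
arm_command:
  travel:
    - [-0.002,0.0,-0.002]
    - [-0.001,0.0,-0.005]
    - [-0.0005,0.0,-0.0085]
    - [-0.0005,0.0,-0.0085]
  delta_rot:
    - [0,0,0]
    - [0,0,0]
    - [0,0,0]
    - [0,0,0]

```text
time_s: 10.95
tcp_pos: [0.5947, -0.1151, 0.0788]
eef_rot: [178.9, 26.6, -176.5]
contact_force: [-4.8, 0.7, 0.2]
gripper_width: 0.0531
gripper_force: 40.0
```

Run:
```python
from h import *
log()
```

```text
10.95 p [0.5947, -0.1151, 0.0788] rot [178.95, 26.59, -176.46] j [7.2, 14.2, -47.1, 15.4, -2.2, -108.6] F [-4.8, 0.7, 0.2] w 0.0531 gf 39.999550259672105
```

Emit:
arm_command:
  travel:
    - [0.0008,0.0,-0.002]
    - [0.0015,0.0,-0.004]
    - [0.0015,0.0,-0.004]
  delta_rot:
    - [0,0,0]
    - [0,0,0]
    - [0,0,0]

```text
time_s: 11.32
tcp_pos: [0.5949, -0.115, 0.0784]
eef_rot: [178.9, 26.7, -176.4]
contact_force: [-21.4, 8.0, 23.4]
gripper_width: 0.053
gripper_force: 40.1
```

Emit:
arm_command:
  travel:
    - [-0.002,0.001,0.002]
    - [-0.005,0.002,0.001]
    - [-0.005,0.002,-0.001]
    - [-0.005,0.002,-0.003]
    - [-0.005,0.002,-0.003]
  delta_rot:
    - [0,0,0]
    - [0,0,0]
    - [0,0,0]
    - [0,0,0]
    - [0,0,0]

```text
time_s: 11.95
tcp_pos: [0.5944, -0.1144, 0.0781]
eef_rot: [178.8, 26.8, -176.4]
contact_force: [-16.7, 4.6, 26.0]
gripper_width: 0.0532
gripper_force: 40.1
```

Run:
```python
from h import *
log()
```

```text
11.95 p [0.5944, -0.1144, 0.0781] rot [178.82, 26.81, -176.43] j [7.3, 14.3, -46.9, 14.3, -2.0, -107.6] F [-16.7, 4.6, 26.0] w 0.0532 gf 40.09438281529583
```

Contact: about 30 N along the floor normal, with the TCP 1.8 mm above my floor estimate. The disc is within the pocket walls, so it is seated. I ease the load, open a little and back out along the tool axis.

Emit:
arm_command:
  travel:
    - [-0.0005,0,0.002]
    - [-0.0005,0,0.002]
  delta_rot:
    - [0,0,0]
    - [0,0,0]

```text
time_s: 12.2
tcp_pos: [0.5943, -0.1144, 0.0782]
eef_rot: [178.8, 26.8, -176.4]
contact_force: [-8.8, 4.1, 13.0]
gripper_width: 0.0533
gripper_force: 40.0
```

Emit:
arm_command:
  travel:
    - [0,0,0]
    - [0,0,0]
    - [0,0,0]
    - [-0.008,0,0.02]
    - [-0.03,0,0.07]
    - [-0.06,0,0.14]
    - [-0.1,0.04,0.22]
    - [-0.1,0.04,0.22]
    - [-0.1,0.04,0.22]
  delta_rot:
    - [0,0,0]
    - [0,0,0]
    - [0,0,0]
    - [0,0,0]
    - [0,0,0]
    - [0,0,0]
    - [0,0.12,0]
    - [0,0.12,0]
    - [0,0.12,0]
  grip: 0.72

```text
time_s: 13.32
tcp_pos: [0.5425, -0.0925, 0.1874]
eef_rot: [177.9, 15.6, -176.6]
contact_force: [1.0, -3.0, -0.8]
gripper_width: 0.0631
gripper_force: 0.0
```

Run:
```python
from h import *
import pickle
log()
pickle.dump(wcap(),open("d2.pkl","wb"))
plan(([.4654,.0444-.002,.12],3,2.8))
plan(([.4654,.0444-.002,.0655],3,2.8))
```

```text
13.32 p [0.5425, -0.0925, 0.1874] rot [177.88, 15.64, -176.61] j [10.6, 3.7, -31.2, -0.3, -39.3, -96.8] F [1.0, -3.0, -0.8] w 0.0631 gf 0.0
travel [-0.1557, 0.2613, -0.1383] rot [-0.0362, 0.1379, -0.0118] rows>=2.7
travel [-0.1557, 0.2613, -0.2473] rot [-0.0362, 0.1379, -0.0118] rows>=3.1
```

Run:
```python
from h import *
plan(([.4654,.0424,.12],5,2.8))
plan(([.4654,.0424,.0655],5,2.8))
```

```text
travel [-0.1557, 0.2613, -0.1383] rot [-0.0349, 0.1157, -0.0123] rows>=2.7
travel [-0.1557, 0.2613, -0.2473] rot [-0.0349, 0.1157, -0.0123] rows>=3.1
```

Emit:
arm_command:
  travel:
    - [-0.08,0.13,-0.03]
    - [-0.156,0.261,-0.1]
    - [-0.156,0.261,-0.138]
    - [-0.156,0.261,-0.138]
    - [-0.156,0.261,-0.138]
    - [-0.156,0.261,-0.18]
    - [-0.156,0.261,-0.22]
    - [-0.156,0.261,-0.247]
    - [-0.156,0.261,-0.247]
    - [-0.156,0.261,-0.247]
  delta_rot:
    - [-0.02,0.06,-0.006]
    - [-0.035,0.116,-0.012]
    - [-0.035,0.116,-0.012]
    - [-0.035,0.116,-0.012]
    - [-0.035,0.116,-0.012]
    - [-0.035,0.116,-0.012]
    - [-0.035,0.116,-0.012]
    - [-0.035,0.116,-0.012]
    - [-0.035,0.116,-0.012]
    - [-0.035,0.116,-0.012]
  grip: 0.62

```text
time_s: 14.62
tcp_pos: [0.4658, 0.0356, 0.0639]
eef_rot: [-179.2, 5.2, -177.4]
contact_force: [-0.0, 0.3, 0.5]
gripper_width: 0.0544
gripper_force: 0.0
```

Emit:
arm_command:
  travel:
    - [0,0,0]
    - [0,0,0]
    - [0,0,0]
    - [0,0,0]
    - [0,0,0]
  delta_rot:
    - [0,0,0]
    - [0,0,0]
    - [0,0,0]
    - [0,0,0]
    - [0,0,0]
  grip: 0.28
  newtons: 40

```text
time_s: 15.25
tcp_pos: [0.4657, 0.0366, 0.0636]
eef_rot: [-179.3, 5.3, -177.3]
contact_force: [-1.6, 4.1, 5.9]
gripper_width: 0.0317
gripper_force: 40.0
```

Run:
```python
from h import *
log()
R=Ro.from_euler("zy",[3.5,-22],degrees=True)
fl=np.array([.6182,-.2877-.0017,.047])
plan((fl+R.apply([0,0,.0335+.07]),27,3.5))
print(fl+R.apply([0,0,.0335]))
```

```text
15.25 p [0.4657, 0.0366, 0.0636] rot [-179.27, 5.26, -177.28] j [31.3, 10.5, -44.8, 6.2, -30.6, -123.8] F [-1.6, 4.1, 5.9] w 0.0317 gf 39.981011152267456
travel [0.2274, -0.6519, 0.1587] rot [0.0209, -0.2408, 0.0108] rows>=5.7
[ 0.60565068 -0.2894      0.07806066]
```

Emit:
arm_command:
  travel:
    - [0,0,0.06]
    - [0,0,0.14]
    - [0.02,-0.06,0.22]
    - [0.06,-0.18,0.22]
    - [0.1,-0.3,0.22]
    - [0.14,-0.42,0.22]
    - [0.19,-0.53,0.2]
    - [0.227,-0.652,0.159]
    - [0.227,-0.652,0.159]
    - [0.227,-0.652,0.159]
    - [0.227,-0.652,0.159]
    - [0.227,-0.652,0.159]
    - [0.227,-0.652,0.159]
  delta_rot:
    - [0,0,0]
    - [0,0,0]
    - [0,0,0]
    - [0.005,-0.05,0.002]
    - [0.01,-0.1,0.004]
    - [0.015,-0.15,0.006]
    - [0.02,-0.2,0.01]
    - [0.021,-0.241,0.011]
    - [0.021,-0.241,0.011]
    - [0.021,-0.241,0.011]
    - [0.021,-0.241,0.011]
    - [0.021,-0.241,0.011]
    - [0.021,-0.241,0.011]

```text
time_s: 16.88
tcp_pos: [0.5786, -0.289, 0.1431]
eef_rot: [-179.9, 26.9, -176.4]
contact_force: [0.2, -0.3, -5.8]
gripper_width: 0.0319
gripper_force: 40.0
```

Run:
```python
from h import *
import pickle
log()
pickle.dump(wcap(),open("b1.pkl","wb"))
w=pickle.load(open("b1.pkl","rb"));d=pickle.load(open("d2.pkl","rb"))
z=lambda c,x0,y0,x1,y1,f:cv2.resize(c["img"][y0:y1,x0:x1,::-1],None,fx=f,fy=f,interpolation=cv2.INTER_CUBIC)
o=np.zeros((600,800,3),np.uint8);o[:360,:]=z(w,150,100,470,244,2.5);o[360:,:]=z(d,150,140,550,260,2)
cv2.imwrite("pics/b1.png",o)
R=Ro.from_euler("zy",[3.5,-22],degrees=True)
fl=np.array([.6182,-.2877-.0017,.047])
plan((fl+R.apply([0,0,.0317+.02]),27,3.5))
f=lambda p:((p-[150,100])*2.5).round(0).tolist()
face=np.array([.6182,-.2877,.047])+R.apply([0,0,.01])
print("rim",f(proj(w,face+R.apply([[-.046,-.022,0],[-.046,.022,0],[.046,.022,0],[.046,-.022,0]]))))
p,_=cur();Rb=Rt(5.26,2.72-2.79).inv() # bar in tool
for h in(-.0317,.0063): print("bar",h,f(proj(w,p+R.apply([[-.04,-.016,h],[-.04,.016,h]]))))
```

```text
16.88 p [0.5786, -0.289, 0.1431] rot [-179.95, 26.95, -176.4] j [-14.7, 13.4, -23.1, -17.1, -28.8, -58.5] F [0.2, -0.3, -5.8] w 0.0319 gf 39.95029807090759
travel [0.0404, -0.0003, -0.0962] rot [0.0006, -0.0006, -0.0006] rows>=0.8
rim [[321.0, 104.0], [466.0, 104.0], [458.0, 369.0], [331.0, 371.0]]
bar -0.0317 [[320.0, 176.0], [461.0, 175.0]]
bar 0.0063 [[304.0, 232.0], [482.0, 230.0]]
```

View pics/b1.png

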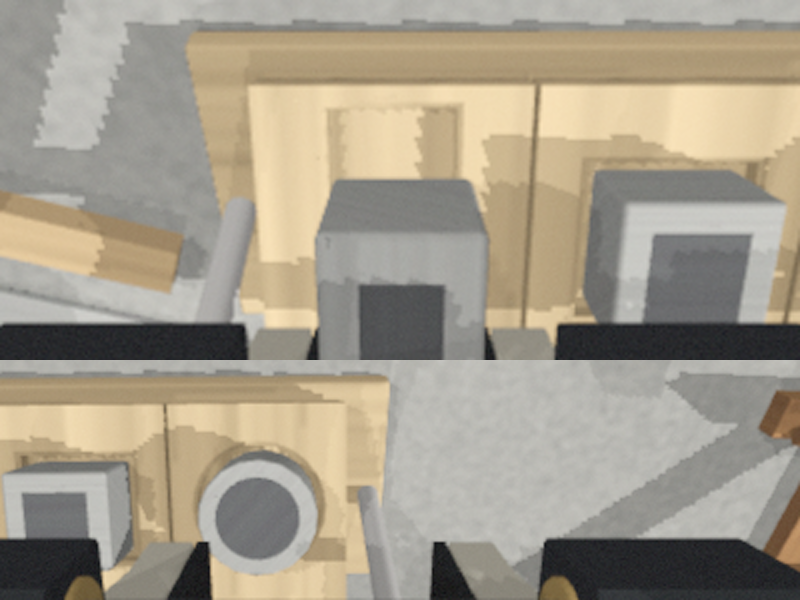

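The disc sits down in the round pocket, bottom panel (258,517), with an even rim. The bar's lower edge is at (333–472,180), over the long rim edge at (329–462,106). After allowing for the camera bias, it is about 1.5 mm too far up the slope and fine in y. I descend, corrected for that.

Emit:
arm_command:
  travel:
    - [0.01,0,-0.026]
    - [0.02,-0.001,-0.052]
    - [0.03,-0.001,-0.078]
    - [0.0375,-0.001,-0.098]
    - [0.0375,-0.001,-0.098]
    - [0.0375,-0.001,-0.098]
  delta_rot:
    - [0,0,0]
    - [0,0,0]
    - [0,0,0]
    - [0,0,0]
    - [0,0,0]
    - [0,0,0]

```text
time_s: 17.68
tcp_pos: [0.5973, -0.2909, 0.0936]
eef_rot: [-179.9, 26.9, -176.5]
contact_force: [0.7, -0.0, -6.7]
gripper_width: 0.0317
gripper_force: 40.0
```

Run:
```python
from h import *
log()
R=Ro.from_euler("zy",[3.5,-22],degrees=True)
fl=np.array([.6182,-.2877-.0017,.047])+R.apply([-.0015,0,0])
for h in(.006,0): plan((fl+R.apply([0,0,.0317+h]),27,3.5))
```

```text
17.68 p [0.5973, -0.2909, 0.0936] rot [-179.95, 26.91, -176.51] j [-14.7, 18.6, -22.7, -20.0, -24.2, -55.3] F [0.7, -0.0, -6.7] w 0.0317 gf 39.95024621486664
travel [0.0109, 0.0027, -0.0243] rot [0.0006, -0.0009, 0.0003] rows>=0.2
travel [0.0154, 0.0027, -0.0355] rot [0.0006, -0.0009, 0.0003] rows>=0.3
```

Emit:
arm_command:
  travel:
    - [0.004,0.002,-0.008]
    - [0.0075,0.002,-0.016]
    - [0.011,0.002,-0.0243]
    - [0.011,0.002,-0.0243]
    - [0.013,0.002,-0.029]
    - [0.013,0.002,-0.029]
  delta_rot:
    - [0,0,0]
    - [0,0,0]
    - [0,0,0]
    - [0,0,0]
    - [0,0,0]
    - [0,0,0]

```text
time_s: 18.42
tcp_pos: [0.6036, -0.2897, 0.0788]
eef_rot: [-180.0, 26.9, -176.5]
contact_force: [-0.2, -0.6, -6.3]
gripper_width: 0.0317
gripper_force: 40.0
```

Run:
```python
from h import *
log()
```

```text
18.43 p [0.6036, -0.2897, 0.0788] rot [-179.96, 26.9, -176.51] j [-14.5, 20.2, -22.4, -20.9, -23.0, -54.5] F [-0.2, -0.6, -6.3] w 0.0317 gf 39.95031952857971
```

Emit:
arm_command:
  travel:
    - [0.001,0,-0.003]
    - [0.0025,0,-0.006]
    - [0.0025,0,-0.006]
  delta_rot:
    - [0,0,0]
    - [0,0,0]
    - [0,0,0]

```text
time_s: 18.8
tcp_pos: [0.6048, -0.2897, 0.0762]
eef_rot: [-180.0, 26.9, -176.5]
contact_force: [-1.4, 0.8, -2.5]
gripper_width: 0.0319
gripper_force: 40.0
```

Emit:
arm_command:
  travel:
    - [0.0005,0,-0.0015]
    - [0.0005,0,-0.0015]
  delta_rot:
    - [0,0,0]
    - [0,0,0]

```text
time_s: 19.05
tcp_pos: [0.6048, -0.2897, 0.076]
eef_rot: [-180.0, 26.9, -176.5]
contact_force: [-7.6, 2.0, 3.2]
gripper_width: 0.0314
gripper_force: 40.0
```

Emit:
arm_command:
  travel:
    - [0,0,0]
    - [0,0,0]
    - [0,0,0]
    - [-0.008,0,0.02]
    - [-0.03,0,0.07]
    - [-0.06,0,0.14]
    - [-0.08,0,0.22]
    - [-0.08,0,0.22]
    - [-0.08,0,0.22]
  delta_rot:
    - [0,0,0]
    - [0,0,0]
    - [0,0,0]
    - [0,0,0]
    - [0,0,0]
    - [0,0,0]
    - [0,0,0]
    - [0,0,0]
    - [0,0,0]
  grip: 0.5

```text
time_s: 20.18
tcp_pos: [0.5649, -0.2896, 0.1857]
eef_rot: [-180.0, 27.0, -176.5]
contact_force: [-0.0, -0.1, -0.5]
gripper_width: 0.0437
gripper_force: 0.0
```

Run:
```python
from h import *
import pickle
log()
pickle.dump(wcap(),open("b2.pkl","wb"))
plan(([.52,.0,.25],0,90))
plan(([.52,.0,.25],0,-90))
```

```text
20.18 p [0.5649, -0.2896, 0.1857] rot [-179.95, 26.96, -176.52] j [-15.0, 9.4, -22.4, -15.0, -33.3, -60.8] F [-0.0, -0.1, -0.5] w 0.0437 gf 0.0
travel [-0.0895, 0.579, 0.1303] rot [-0.2392, 0.2254, 0.9424] rows>=8.4
travel [-0.0895, 0.579, 0.1303] rot [0.2291, 0.2431, -1.0175] rows>=9.0
```

Run:
```python
from h import *
plan(([.61,.12,.36],0,0))
```

```text
travel [0.0905, 0.819, 0.3503] rot [-0.0089, 0.2986, -0.0377] rows>=7.2
```

Emit:
arm_command:
  travel:
    - [-0.02,0,0.1]
    - [-0.02,0,0.2]
    - [0,0.08,0.3]
    - [0.02,0.2,0.35]
    - [0.05,0.32,0.35]
    - [0.09,0.44,0.35]
    - [0.09,0.56,0.35]
    - [0.09,0.68,0.35]
    - [0.09,0.819,0.35]
    - [0.09,0.819,0.35]
    - [0.09,0.819,0.35]
    - [0.09,0.819,0.35]
    - [0.09,0.819,0.35]
  delta_rot:
    - [0,0.04,0]
    - [0,0.1,0]
    - [0,0.15,0]
    - [0,0.2,-0.01]
    - [0,0.25,-0.02]
    - [-0.009,0.299,-0.038]
    - [-0.009,0.299,-0.038]
    - [-0.009,0.299,-0.038]
    - [-0.009,0.299,-0.038]
    - [-0.009,0.299,-0.038]
    - [-0.009,0.299,-0.038]
    - [-0.009,0.299,-0.038]
    - [-0.009,0.299,-0.038]
  grip: 1.0

```text
time_s: 21.85
tcp_pos: [0.6102, 0.1184, 0.3603]
eef_rot: [-180.0, -0.0, 179.9]
contact_force: [0.0, -0.1, 0.1]
gripper_width: 0.0876
gripper_force: 0.0
```

Run:
```python
from h import *
import pickle
log()
c=wcap();pickle.dump(c,open("q.pkl","wb"));b=pickle.load(open("b2.pkl","rb"))
# hint of projected easel & panel
print(np.round(proj(c,np.array([[.465,0,.032],[.5635,.2277,.033],[.692,.23,.141]])),0).tolist())
z=lambda c,x0,y0,x1,y1,f:cv2.resize(c["img"][y0:y1,x0:x1,::-1],None,fx=f,fy=f,interpolation=cv2.INTER_CUBIC)
o=np.zeros((600,800,3),np.uint8)
o[:270,:480]=z(c,160,85,320,175,3);o[:420,480:]=z(c,340,115,420,220,4);o[420:600,480:]=z(b,260,110,420,200,2)
o[270:600,:440]=z(b,210,120,430,285,2)
cv2.imwrite("pics/q.png",o)
```

```text
21.85 p [0.6102, 0.1184, 0.3603] rot [-179.96, -0.01, 179.9] j [29.0, 12.7, 4.5, 0.0, -81.8, -119.1] F [0.0, -0.1, 0.1] w 0.0876 gf 0.0
[[227.0, 63.0], [381.0, 132.0], [395.0, 238.0]]
```

View pics/q.png

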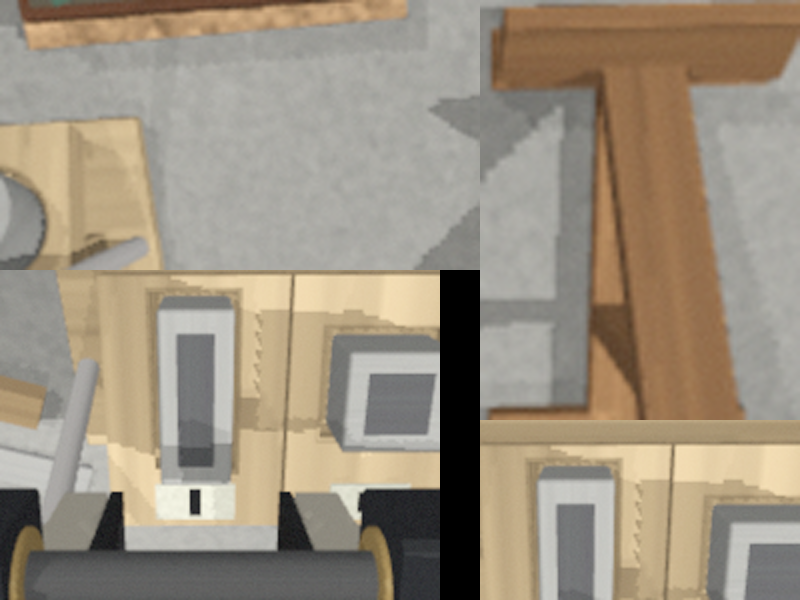

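The bar is down in the long pocket at (196,390) with an even margin all round. The easel ledge corner is at (508,27), with the mast junction at (607,68) and (690,66). The panel fell outside my crop, so I segment it numerically.

```bash
cat > fit3.py <<'E'
import io,contextlib
with contextlib.redirect_stdout(io.StringIO()): from fit2 import *
c=pickle.load(open("q.pkl","rb"))
Q=lambda x,y:(c,(x-480)/4+340,y/4+115,.63)
et2=lambda i,y:(lambda p:em(p[i],y,0)(p))
run("easel",[(E(51,47),em(0,-.055,.024)),(E(330,44),em(0,.055,.024)),(E(137,90),em(0,-.016,0)),(E(215,82),em(0,.016,0)),(E(207,475),et(-.016)),(E(300,472),et(.016)),(EE(522,180),et(-.016)),(EE(549,181),et(.016)),
(Q(508,27),em(0,-.055,.024)),(Q(607,68),em(0,-.016,0)),(Q(690,66),em(0,.016,0)),(Q(643,415),et2(4,-.016)),(Q(741,415),et2(5,.016))],[.57,.22,-.1,.03,.15,.15])
x0,y0,x1,y1=140,15,320,110
im=c["img"][y0:y1,x0:x1].astype(int);V=im.max(2)
roi=cv2.cvtColor(c["img"][y0:y1,x0:x1],cv2.COLOR_RGB2HSV)
print("V rows at col 230:",V[:,90][::4].tolist(),"S",roi[:,90,1][::4].tolist())
g=cv2.GaussianBlur(c["img"],(3,3),0).astype(int); mx=g.max(2)
for thr in(95,110,125):
    m=((mx<thr))[y0:y1,x0:x1].astype(np.uint8); m=cv2.morphologyEx(m,cv2.MORPH_OPEN,np.ones((3,3)));m=cv2.morphologyEx(m,cv2.MORPH_CLOSE,np.ones((5,5)))
    n,lab,st,ce=cv2.connectedComponentsWithStats(m)
    i=1+st[1:,4].argmax(); pts=np.argwhere(lab==i)[:,::-1]+[x0,y0]
    W_=np.array([atz(c,u,v,.032)[:2] for u,v in pts]); rc=cv2.minAreaRect((W_*1000).astype(np.float32)); print(thr,st[i].tolist(),[np.round(a,1) for a in rc])
E
python3 fit3.py
```

```text
easel [0.5631, 0.2285, 0.0127, 0.033, 0.1409, 0.1414]
[[2.6, 0.7], [1.9, 0.5], [-0.5, -2.2], [-0.8, 0.7], [1.7, -2.1], [0.3, -1.3], [0.5, 0.6], [-2.6, -0.1], [0.1, 1.0], [-1.3, 0.2], [-1.0, 0.6], [0.1, -0.0], [-0.6, 0.1]]
V rows at col 230: [172, 167, 170, 166, 165, 203, 140, 113, 107, 149, 181, 183, 170, 106, 106, 104, 103, 103, 95, 195, 160, 160, 160, 176] S [9, 8, 8, 9, 31, 99, 115, 93, 45, 22, 17, 18, 20, 48, 53, 47, 47, 102, 121, 101, 99, 10, 13, 10]Traceback (most recent call last):
  File "fit3.py", line 16, in <module>
    i=1+st[1:,4].argmax(); pts=np.argwhere(lab==i)[:,::-1]+[x0,y0]
        ~~~~~~~~~~~~~~~^^
ValueError: attempt to get argmax of an empty sequence
```

Run:
```python
from h import *
import pickle
for nm in("q","w2"):
    c=pickle.load(open(nm+".pkl","rb"))
    # rectify plane z=.032 into 1px=0.5mm map: col=y, row=x
    ys=np.arange(-.13,.13,.0005);xs=np.arange(.40,.54,.0005)
    X,Y=np.meshgrid(xs,ys,indexing="ij");P=np.c_[X.ravel(),Y.ravel(),np.full(X.size,.032)]
    q=proj(c,P).astype(np.float32).reshape(*X.shape,2)
    r_=cv2.remap(c["img"],q[...,0],q[...,1],cv2.INTER_LINEAR); h=cv2.cvtColor(r_,cv2.COLOR_RGB2HSV)
    V=h[...,2].astype(int)
    if nm=="q": cv2.imwrite("pics/rect.png",r_[:,:,::-1])
    for thr in(120,135,150):
        m=(V<thr).astype(np.uint8);m=cv2.morphologyEx(m,cv2.MORPH_OPEN,np.ones((5,5)));m=cv2.morphologyEx(m,cv2.MORPH_CLOSE,np.ones((15,15)))
        n,lab,st,_=cv2.connectedComponentsWithStats(m)
        if n<2: continue
        i=1+st[1:,4].argmax();pts=np.argwhere(lab==i).astype(np.float32)
        rc=cv2.minAreaRect(pts); print(nm,thr,"x",400+rc[0][0]/2,"y",-130+rc[0][1]/2,"size",np.round(np.array(rc[1])/2,1),"ang",round(rc[2],2))
    if nm=="q":
        for y in(-.06,-.03,0,.03,.06):
            j=np.abs(ys-y).argmin(); print(y,[(int(xs[k]*1000),int(V[k,j]),int(h[k,j,1])) for k in range(30,230,10)])
        for x in(.455,.485):
            k=np.abs(xs-x).argmin(); print(x,[(int(round(ys[j]*1000)),int(V[k,j]),int(h[k,j,1])) for j in list(range(30,100,6))+list(range(400,500,6))])
```

```text
q 120 x 467.9449996948242 y -5.394355773925781 size [ 64.3 180.2] ang 3.79
q 135 x 468.4989013671875 y -16.53064727783203 size [ 65.5 203.6] ang 3.86
q 150 x 470.96643829345703 y -16.239639282226562 size [ 79.7 206. ] ang 1.27
-0.06 [(415, 170, 9), (420, 162, 8), (425, 158, 8), (430, 179, 63), (435, 187, 101), (440, 118, 128), (445, 106, 70), (450, 98, 47), (455, 99, 49), (460, 98, 49), (465, 174, 19), (470, 173, 19), (475, 176, 20), (480, 121, 70), (485, 117, 72), (490, 116, 68), (495, 104, 59), (500, 110, 127), (505, 172, 105), (510, 176, 101)]
-0.03 [(415, 171, 10), (420, 165, 8), (425, 161, 8), (430, 194, 99), (435, 179, 103), (440, 115, 126), (445, 104, 49), (450, 98, 49), (455, 101, 40), (460, 174, 19), (465, 174, 18), (470, 179, 19), (475, 104, 47), (480, 98, 47), (485, 100, 46), (490, 98, 52), (495, 99, 121), (500, 98, 122), (505, 178, 105), (510, 201, 98)]
0 [(415, 165, 9), (420, 163, 8), (425, 176, 51), (430, 167, 105), (435, 132, 118), (440, 112, 93), (445, 106, 46), (450, 128, 36), (455, 184, 18), (460, 183, 20), (465, 183, 20), (470, 105, 49), (475, 105, 46), (480, 107, 
[... 1221 characters left out ...]
 9)]
0.485 [(-115, 125, 10), (-112, 117, 11), (-109, 125, 8), (-106, 137, 9), (-103, 139, 11), (-100, 137, 9), (-97, 134, 10), (-94, 125, 41), (-91, 103, 124), (-88, 103, 77), (-85, 100, 51), (-82, 98, 42), (70, 108, 45), (73, 109, 47), (76, 105, 46), (79, 109, 58), (82, 112, 130), (85, 117, 120), (88, 169, 104), (91, 186, 100), (94, 192, 98), (97, 153, 35), (100, 158, 10), (103, 156, 8), (106, 167, 8), (109, 173, 7), (112, 171, 10), (115, 168, 8), (118, 170, 8)]
w2 120 x 474.1357116699219 y -34.36100769042969 size [125.1  62.4] ang 88.12
w2 135 x 471.09741973876953 y -51.406028747558594 size [ 73.5 160.3] ang 3.37
w2 150 x 470.30149841308594 y -50.862648010253906 size [ 78.1 159.1] ang 0.76
```

```bash
cat >> h.py <<'E'
LEAN=20
def G():
    s,c=np.sin(np.radians(LEAN)),np.cos(np.radians(LEAN)); return Ro.from_matrix(np.array([[c,0,-s],[0,-1,0],[-s,0,-c]]))
G=Ro.from_matrix(np.array([[np.cos(np.radians(LEAN)),0,-np.sin(np.radians(LEAN))],[0,-1,0],[-np.sin(np.radians(LEAN)),0,-np.cos(np.radians(LEAN))]]))
PICK=Ro.from_euler("z",-86.2,degrees=True)
m=np.radians(40);EAS=Ro.from_euler("z",.73,degrees=True)*Ro.from_matrix(np.array([[np.cos(m),0,-np.sin(m)],[0,1,0],[np.sin(m),0,np.cos(m)]]))
REST=np.array([.5631,.2265,.033])
def planR(pos,R2,start=None):
    p,R=start or cur(); d=np.array(pos)-p; rv=(R2*R.inv()).as_rotvec(degrees=True)
    print("travel",np.round(d/.5,4).tolist(),"rot",np.round(rv/90,4).tolist(),"pos",np.round(pos,4).tolist(),"eef",np.round(R2.as_euler("xyz",degrees=True),1).tolist())
E
python3 - <<'E'
from h import *
planR([.4679,-.0074,.14],PICK*G)
planR([.53,.05,.25],Ro.from_euler("z",60,degrees=True)*Rt(0,0))
planR([.4679,-.0074,.14],PICK*G,start=(np.array([.53,.05,.25]),Ro.from_euler("z",60,degrees=True)*Rt(0,0)))
E
```

```text
travel [-0.2846, -0.2519, -0.4407] rot [0.1819, -0.17, 1.0317] pos [0.4679, -0.0074, 0.14] eef [-180.0, 20.0, -86.2]
travel [-0.1604, -0.1371, -0.2207] rot [0.0003, 0.0002, 0.6677] pos [0.53, 0.05, 0.25] eef [-180.0, 0.0, -120.0]
travel [-0.1242, -0.1148, -0.22] rot [0.2196, -0.0511, 0.3717] pos [0.4679, -0.0074, 0.14] eef [-180.0, 20.0, -86.2]
```

Emit:
arm_command:
  travel:
    - [-0.03,-0.02,-0.04]
    - [-0.06,-0.04,-0.08]
    - [-0.09,-0.07,-0.12]
    - [-0.12,-0.1,-0.17]
    - [-0.16,-0.137,-0.22]
    - [-0.16,-0.137,-0.22]
    - [-0.16,-0.137,-0.22]
  delta_rot:
    - [0,0,0.11]
    - [0,0,0.22]
    - [0,0,0.33]
    - [0,0,0.44]
    - [0,0,0.55]
    - [0,0,0.667]
    - [0,0,0.667]
  grip: 1.0

```text
time_s: 22.78
tcp_pos: [0.5301, 0.0505, 0.2506]
eef_rot: [-179.9, 0.0, -120.1]
contact_force: [0.4, 0.6, 0.1]
gripper_width: 0.0877
gripper_force: 0.0
```

Emit:
arm_command:
  travel:
    - [-0.04,-0.03,-0.06]
    - [-0.08,-0.07,-0.12]
    - [-0.12,-0.11,-0.2]
    - [-0.124,-0.115,-0.22]
    - [-0.124,-0.115,-0.22]
    - [-0.124,-0.115,-0.22]
    - [-0.124,-0.115,-0.22]
    - [-0.124,-0.115,-0.22]
  delta_rot:
    - [0.05,-0.01,0.09]
    - [0.11,-0.025,0.18]
    - [0.16,-0.04,0.28]
    - [0.22,-0.051,0.372]
    - [0.22,-0.051,0.372]
    - [0.22,-0.051,0.372]
    - [0.22,-0.051,0.372]
    - [0.22,-0.051,0.372]

```text
time_s: 23.78
tcp_pos: [0.4683, -0.0058, 0.1407]
eef_rot: [-179.9, 20.0, -86.2]
contact_force: [-0.3, 0.8, -0.2]
gripper_width: 0.0878
gripper_force: 0.0
```

Run:
```python
from h import *
log()
planR([.4679,-.0074,.031],PICK*G)
```

```text
23.77 p [0.4683, -0.0058, 0.1407] rot [-179.94, 20.0, -86.17] j [5.8, 10.5, -21.8, -23.5, -59.1, 10.4] F [-0.3, 0.8, -0.2] w 0.0878 gf 0.0
travel [-0.0008, -0.0032, -0.2194] rot [0.0, 0.0006, -0.0001] pos [0.4679, -0.0074, 0.031] eef [-180.0, 20.0, -86.2]
```

Emit:
arm_command:
  travel:
    - [-0.001,-0.003,-0.05]
    - [-0.001,-0.003,-0.1]
    - [-0.001,-0.003,-0.15]
    - [-0.001,-0.003,-0.19]
    - [-0.001,-0.003,-0.21]
    - [-0.001,-0.003,-0.219]
    - [-0.001,-0.003,-0.219]
    - [-0.001,-0.003,-0.219]
  delta_rot:
    - [0,0,0]
    - [0,0,0]
    - [0,0,0]
    - [0,0,0]
    - [0,0,0]
    - [0,0,0]
    - [0,0,0]
    - [0,0,0]

```text
time_s: 24.78
tcp_pos: [0.4681, -0.0077, 0.0314]
eef_rot: [-179.9, 20.0, -86.1]
contact_force: [0.1, -0.1, -1.5]
gripper_width: 0.0878
gripper_force: 0.0
```

Emit:
arm_command:
  travel:
    - [0,0,0]
    - [0,0,0]
    - [0,0,0]
    - [0,0,0]
    - [0,0,0]
  delta_rot:
    - [0,0,0]
    - [0,0,0]
    - [0,0,0]
    - [0,0,0]
    - [0,0,0]
  grip: 0.65
  newtons: 30

```text
time_s: 25.4
tcp_pos: [0.4676, -0.0077, 0.0309]
eef_rot: [-180.0, 20.0, -86.1]
contact_force: [-0.2, -0.3, 4.1]
gripper_width: 0.0638
gripper_force: 30.0
```

Run:
```python
from h import *
log()
planR([.50,.03,.20],PICK*G)
p1=np.array([.50,.03,.20])
# pre-place: 15 mm up mast and 40 mm off
PRE=REST+EAS.apply([.09+.015,0,.013+.04]); mid=Ro.from_euler("z",43,degrees=True)*PICK*G
planR([.54,.12,.26],mid,start=(p1,PICK*G))
planR(PRE,EAS*G,start=(np.array([.54,.12,.26]),mid))
```

```text
25.4 p [0.4676, -0.0077, 0.0309] rot [-179.96, 20.03, -86.13] j [4.8, 20.0, -26.0, -27.9, -47.1, 18.8] F [-0.2, -0.3, 4.1] w 0.0638 gf 30.000862777233124
travel [0.0647, 0.0754, 0.3382] rot [-0.0003, 0.0004, -0.0006] pos [0.5, 0.03, 0.2] eef [-180.0, 20.0, -86.2]
travel [0.08, 0.18, 0.12] rot [0.0, 0.0, 0.4778] pos [0.54, 0.12, 0.26] eef [180.0, 20.0, -43.2]
travel [0.1389, 0.2142, -0.2378] rot [-0.1649, -0.4242, 0.4677] pos [0.6095, 0.2271, 0.1411] eef [180.0, -20.0, 0.7]
```

Emit:
arm_command:
  travel:
    - [0,0,0.03]
    - [0,0,0.08]
    - [0,0,0.15]
    - [0.01,0.01,0.22]
    - [0.04,0.04,0.29]
    - [0.065,0.075,0.338]
    - [0.08,0.12,0.37]
    - [0.1,0.165,0.4]
    - [0.12,0.21,0.43]
    - [0.145,0.255,0.458]
    - [0.145,0.255,0.458]
    - [0.145,0.255,0.458]
    - [0.145,0.255,0.458]
  delta_rot:
    - [0,0,0]
    - [0,0,0]
    - [0,0,0]
    - [0,0,0]
    - [0,0,0.06]
    - [0,0,0.14]
    - [0,0,0.23]
    - [0,0,0.32]
    - [0,0,0.4]
    - [0,0,0.478]
    - [0,0,0.478]
    - [0,0,0.478]
    - [0,0,0.478]

```text
time_s: 27.02
tcp_pos: [0.5396, 0.1191, 0.2598]
eef_rot: [-180.0, 20.0, -43.2]
contact_force: [-1.0, -0.4, -2.0]
gripper_width: 0.0639
gripper_force: 30.0
```

Run:
```python
from h import *
log()
P2=REST+EAS.apply([.105,0,.013+.12]); planR(P2,EAS*G)
```

```text
27.02 p [0.5396, 0.1191, 0.2598] rot [-180.0, 20.03, -43.21] j [20.0, 16.5, 1.3, -17.9, -84.4, 30.0] F [-1.0, -0.4, -2.0] w 0.0639 gf 29.999459981918335
travel [0.037, 0.2147, -0.1148] rot [-0.1651, -0.4246, 0.4678] pos [0.558, 0.2264, 0.2024] eef [180.0, -20.0, 0.7]
```

Emit:
arm_command:
  travel:
    - [0.006,0.036,-0.02]
    - [0.012,0.07,-0.04]
    - [0.018,0.107,-0.06]
    - [0.024,0.14,-0.08]
    - [0.03,0.18,-0.1]
    - [0.037,0.215,-0.115]
    - [0.037,0.215,-0.115]
    - [0.037,0.215,-0.115]
    - [0.037,0.215,-0.115]
    - [0.037,0.215,-0.115]
  delta_rot:
    - [-0.028,-0.07,0.078]
    - [-0.055,-0.14,0.156]
    - [-0.083,-0.212,0.234]
    - [-0.11,-0.283,0.312]
    - [-0.138,-0.354,0.39]
    - [-0.165,-0.425,0.468]
    - [-0.165,-0.425,0.468]
    - [-0.165,-0.425,0.468]
    - [-0.165,-0.425,0.468]
    - [-0.165,-0.425,0.468]

```text
time_s: 28.28
tcp_pos: [0.5595, 0.2272, 0.2029]
eef_rot: [-179.9, -20.1, 0.7]
contact_force: [0.7, -0.1, -1.0]
gripper_width: 0.0639
gripper_force: 30.0
```

Run:
```python
from h import *
log()
planR(REST+EAS.apply([.1,0,.013+.01]),EAS*G)
c=viewer.capture("scene"); import pickle; pickle.dump(c,open("s2.pkl","wb"))
```

```text
28.27 p [0.5595, 0.2272, 0.2029] rot [-179.95, -20.07, 0.71] j [48.0, 6.2, -37.0, 25.6, -35.6, 23.3] F [0.7, -0.1, -1.0] w 0.0639 gf 29.999467134475708
travel [0.1309, 0.0001, -0.1759] rot [-0.0006, 0.0008, 0.0] pos [0.6249, 0.2273, 0.1149] eef [180.0, -20.0, 0.7]
```

Emit:
arm_command:
  travel:
    - [0.02,0,-0.027]
    - [0.043,0,-0.058]
    - [0.065,0,-0.088]
    - [0.087,0,-0.117]
    - [0.109,0,-0.147]
    - [0.125,0,-0.168]
    - [0.131,0,-0.176]
    - [0.131,0,-0.176]
    - [0.131,0,-0.176]
  delta_rot:
    - [0,0,0]
    - [0,0,0]
    - [0,0,0]
    - [0,0,0]
    - [0,0,0]
    - [0,0,0]
    - [0,0,0]
    - [0,0,0]
    - [0,0,0]

```text
time_s: 29.45
tcp_pos: [0.6242, 0.2275, 0.1148]
eef_rot: [-180.0, -20.1, 0.8]
contact_force: [-0.1, -0.5, -1.4]
gripper_width: 0.0633
gripper_force: 30.0
```

Run:
```python
from h import *
log()
for z in(.002,-.002):planR(REST+EAS.apply([.1,0,.013+z]),EAS*G)
```

```text
29.45 p [0.6242, 0.2275, 0.1148] rot [-179.99, -20.08, 0.84] j [40.7, 16.9, -39.2, 35.8, -22.1, 18.1] F [-0.1, -0.5, -1.4] w 0.0633 gf 29.99941796064377
travel [0.0118, -0.0003, -0.0121] rot [-0.0002, 0.0009, -0.0012] pos [0.6301, 0.2274, 0.1088] eef [180.0, -20.0, 0.7]
travel [0.0169, -0.0002, -0.0182] rot [-0.0002, 0.0009, -0.0012] pos [0.6326, 0.2274, 0.1057] eef [180.0, -20.0, 0.7]
```

Now move in toward the mast along its normal, in small steps.

Emit:
arm_command:
  travel:
    - [0.005,0,-0.006]
    - [0.009,0,-0.01]
    - [0.012,0,-0.0125]
    - [0.012,0,-0.0125]
  delta_rot:
    - [0,0,0]
    - [0,0,0]
    - [0,0,0]
    - [0,0,0]

```text
time_s: 29.95
tcp_pos: [0.6296, 0.2273, 0.1086]
eef_rot: [180.0, -20.1, 0.8]
contact_force: [-10.3, 0.2, 7.3]
gripper_width: 0.0633
gripper_force: 30.0
```

Emit:
arm_command:
  travel:
    - [0.0013,0,-0.0015]
    - [0.0026,0,-0.003]
    - [0.0026,0,-0.003]
  delta_rot:
    - [0,0,0]
    - [0,0,0]
    - [0,0,0]

```text
time_s: 30.32
tcp_pos: [0.63, 0.2273, 0.1083]
eef_rot: [180.0, -20.1, 0.9]
contact_force: [-29.2, 1.0, 23.9]
gripper_width: 0.0635
gripper_force: 30.0
```

Run:
```python
from h import *
log(); print(EAS.inv().apply(cur()[0]-REST), EAS.inv().apply(r.get_state()["contact_force"]))
```

```text
30.32 p [0.63, 0.2273, 0.1083] rot [180.0, -20.11, 0.88] j [40.0, 17.8, -39.3, 37.1, -21.1, 17.4] F [-29.2, 1.0, 23.9] w 0.0635 gf 30.008605420589447
[ 9.96422484e-02 -1.11086964e-05  1.47361047e-02] [-6.95645325  1.36761264 37.08144772]
```

Emit:
arm_command:
  travel:
    - [-0.0039,0,0.0046]
    - [-0.0085,0,0.0007]
    - [-0.013,0,-0.003]
    - [-0.016,0,-0.0056]
    - [-0.016,0,-0.0056]
  delta_rot:
    - [0,0,0]
    - [0,0,0]
    - [0,0,0]
    - [0,0,0]
    - [0,0,0]

```text
time_s: 30.95
tcp_pos: [0.6238, 0.2272, 0.1038]
eef_rot: [180.0, -20.1, 0.8]
contact_force: [2.8, -0.7, 0.3]
gripper_width: 0.0638
gripper_force: 30.0
```

Run:
```python
from h import *
log(); print(EAS.inv().apply(cur()[0]-REST), EAS.inv().apply(r.get_state()["contact_force"]))
```

```text
30.95 p [0.6238, 0.2272, 0.1038] rot [179.97, -20.06, 0.84] j [40.0, 17.6, -40.7, 39.1, -20.1, 15.3] F [2.8, -0.7, 0.3] w 0.0638 gf 29.999392926692963
[ 9.19922174e-02 -9.68381583e-05  1.52203554e-02] [ 2.33469008 -0.76913072 -1.5200873 ]
```

Emit:
arm_command:
  travel:
    - [-0.0015,0,-0.0013]
    - [-0.003,0,-0.0026]
    - [-0.003,0,-0.0026]
  delta_rot:
    - [0,0,0]
    - [0,0,0]
    - [0,0,0]

```text
time_s: 31.32
tcp_pos: [0.6234, 0.2274, 0.1039]
eef_rot: [180.0, -20.2, 0.8]
contact_force: [8.7, -4.0, 4.2]
gripper_width: 0.0639
gripper_force: 30.0
```

Run:
```python
from h import *
log(); s=r.get_state();print(EAS.inv().apply(cur()[0]-REST), EAS.inv().apply(s["contact_force"]),EAS.inv().apply(s["moment"]))
```

```text
31.32 p [0.6234, 0.2274, 0.1039] rot [179.99, -20.18, 0.85] j [39.9, 17.5, -41.0, 39.8, -19.9, 14.7] F [8.7, -4.0, 4.2] w 0.0639 gf 30.01543879508972
[9.18280063e-02 9.70866862e-05 1.55507336e-02] [ 9.3601012  -4.13089114 -2.32624364] [-1.64416536 -1.93822478  1.27828166]
```

Emit:
arm_command:
  travel:
    - [0.001,0,-0.0012]
    - [0.001,0,-0.0012]
  delta_rot:
    - [0,0,0]
    - [0,0,0]

```text
time_s: 31.58
tcp_pos: [0.6239, 0.2275, 0.1035]
eef_rot: [-180.0, -20.2, 0.8]
contact_force: [5.8, -4.2, 7.1]
gripper_width: 0.0637
gripper_force: 30.0
```

Emit:
arm_command:
  travel:
    - [0,0,0]
    - [0,0,0]
    - [0,0,0]
    - [0,0,0]
    - [-0.007,0,0.02]
    - [-0.02,0,0.055]
    - [-0.04,0,0.11]
    - [-0.07,0,0.19]
    - [-0.11,0,0.3]
    - [-0.11,0,0.3]
    - [-0.11,0,0.3]
  delta_rot:
    - [0,0,0]
    - [0,0,0]
    - [0,0,0]
    - [0,0,0]
    - [0,0,0]
    - [0,0,0]
    - [0,0,0]
    - [0,0,0]
    - [0,0,0]
    - [0,0,0]
    - [0,0,0]
  grip: 0.88

```text
time_s: 32.95
tcp_pos: [0.5671, 0.2273, 0.2519]
eef_rot: [-180.0, -20.1, 0.8]
contact_force: [-0.2, 0.2, -1.5]
gripper_width: 0.0772
gripper_force: 0.0
```

Run:
```python
from h import *
log()
planR([.61,.12,.36],Rt(0,60)); 
planR([.61,.12,.36],Rt(0,0),start=(np.array([.61,.12,.36]),Rt(0,60)))
```

```text
32.95 p [0.5671, 0.2273, 0.2519] rot [-179.98, -20.05, 0.83] j [47.9, 4.3, -30.9, 21.6, -42.9, 28.5] F [-0.2, 0.2, -1.5] w 0.0772 gf 0.0
travel [0.0859, -0.2146, 0.2162] rot [0.2324, 0.1368, -1.3265] pos [0.61, 0.12, 0.36] eef [-180.0, 0.0, -120.0]
travel [0.0, 0.0, 0.0] rot [0.0, 0.0, -0.6667] pos [0.61, 0.12, 0.36] eef [180.0, 0.0, 180.0]
```

Emit:
arm_command:
  travel:
    - [-0.02,-0.05,0.1]
    - [-0.02,-0.12,0.2]
    - [-0.02,-0.24,0.25]
    - [-0.02,-0.36,0.25]
    - [-0.02,-0.48,0.25]
    - [-0.02,-0.6,0.25]
    - [-0.02,-0.72,0.25]
    - [-0.02,-0.85,0.25]
    - [-0.02,-0.95,0.25]
    - [-0.02,-0.95,0.25]
    - [-0.02,-0.95,0.25]
    - [-0.02,-0.95,0.25]
  delta_rot:
    - [0,0,0]
    - [0,0,0]
    - [0,0.02,0]
    - [0,0.06,-0.05]
    - [0,0.1,-0.1]
    - [0,0.16,-0.15]
    - [0,0.22,-0.2]
    - [0,0.22,-0.25]
    - [0,0.22,-0.3]
    - [0,0.22,-0.3]
    - [0,0.22,-0.3]
    - [0,0.22,-0.3]

```text
time_s: 34.45
tcp_pos: [0.5575, -0.247, 0.3763]
eef_rot: [175.7, -0.8, -25.6]
contact_force: [-0.3, -0.1, -0.1]
gripper_width: 0.0774
gripper_force: 0.0
```

Run:
```python
from h import *
import pickle
log()
t=cap("top");s=cap("scene");pickle.dump((t,s),open("fin.pkl","wb"))
a0,b0=pickle.load(open("c.pkl","rb"))
def rect(c,name,z=.014):
    xs=np.arange(-.03,.23,.0005);ys=np.arange(-.08,.08,.0005)
    X,Y=np.meshgrid(xs,ys,indexing="ij");P=REST+EAS.apply(np.c_[X.ravel(),Y.ravel(),np.full(X.size,z)])
    q=proj(c,P).astype(np.float32).reshape(*X.shape,2)
    R_=cv2.remap(c["img"],q[...,0],q[...,1],cv2.INTER_LINEAR);V=cv2.cvtColor(R_,cv2.COLOR_RGB2HSV)[...,2].astype(int)
    for thr in(95,105,115,125,135):
        m=(V<thr).astype(np.uint8);m=cv2.morphologyEx(m,cv2.MORPH_OPEN,np.ones((5,5)));m=cv2.morphologyEx(m,cv2.MORPH_CLOSE,np.ones((21,21)))
        n,l,st,_=cv2.connectedComponentsWithStats(m)
        if n<2: continue
        i=1+st[1:,4].argmax();rc=cv2.minAreaRect(np.argwhere(l==i).astype(np.float32)); print(name,thr,"x",round(-30+rc[0][0]/2,1),"y",round(-80+rc[0][1]/2,1),np.round(np.array(rc[1])/2,1),round(rc[2],1))
rect(t,"top");rect(s,"scene")
# change check of bystanders
for n,c0,c1 in(("top",b0,t),("scene",a0,s)):
    for nm,p in dict(press=[.468,-.005,.03],jar=[.762,-.012,.05],cup=[.39,.34,.04],spat=[.46,-.30,.005]).items():
        u,v=proj(c0,[p])[0].astype(int);d=np.abs(c0["img"][v-12:v+12,u-12:u+12].astype(int)-c1["img"][v-12:v+12,u-12:u+12]).mean();print(n,nm,round(float(d),1),end="; ")
```

```text
34.45 p [0.5575, -0.247, 0.3763] rot [175.71, -0.83, -25.58] j [-2.9, 11.0, 2.4, 4.3, -82.3, 66.7] F [-0.3, -0.1, -0.1] w 0.0774 gf 0.0
top 95 x 94.0 y -3.5 [185.3  70. ] 0.3
top 105 x 87.6 y -15.0 [ 94.5 197.9] 89.8
top 115 x 82.5 y -15.5 [100. 209.] 90.0
top 125 x 82.5 y -17.5 [125. 211.] 90.0
top 135 x 82.5 y -13.8 [132.5 213. ] 90.0
scene 95 x 113.6 y -14.0 [106.  247.7] 82.2
scene 105 x 109.2 y -22.0 [116.  240.5] 90.0
scene 115 x 99.8 y -19.8 [120.5 259.5] 90.0
scene 125 x 99.7 y -7.3 [259.5 145.5] 0.0
scene 135 x 99.8 y -4.0 [152.  259.5] 90.0
top press 29.8; top jar 50.1; top cup 22.8; top spat 33.2; scene press 37.3; scene jar 6.2; scene cup 5.8; scene spat 2.5;
```

Run:
```python
from h import *
planR([.58,.15,.37],Rt(0,180))
```

```text
travel [0.0448, 0.7935, -0.0137] rot [0.0489, -0.001, 0.2841] pos [0.58, 0.15, 0.37] eef [-180.0, 0.0, -0.0]
```

Emit:
arm_command:
  travel:
    - [0.01,0.1,0]
    - [0.02,0.22,0]
    - [0.03,0.34,0]
    - [0.045,0.46,0]
    - [0.045,0.58,0]
    - [0.045,0.7,0]
    - [0.045,0.793,0]
    - [0.045,0.793,0]
    - [0.045,0.793,0]
    - [0.045,0.793,0]
    - [0.045,0.793,0]
  delta_rot:
    - [0.01,0,0.05]
    - [0.02,0,0.1]
    - [0.03,0,0.15]
    - [0.04,0,0.2]
    - [0.049,0,0.25]
    - [0.049,0,0.284]
    - [0.049,0,0.284]
    - [0.049,0,0.284]
    - [0.049,0,0.284]
    - [0.049,0,0.284]
    - [0.049,0,0.284]

```text
time_s: 35.92
tcp_pos: [0.5799, 0.1479, 0.3771]
eef_rot: [180.0, 0.1, -0.2]
contact_force: [-0.0, -0.4, 0.2]
gripper_width: 0.0775
gripper_force: 0.0
```

Run:
```python
from h import *
import pickle
log()
c=wcap();pickle.dump(c,open("z.pkl","wb"))
REST[1]-=.002
def hsv(X,Y,z):
    P=REST+EAS.apply(np.c_[X.ravel(),Y.ravel(),np.full(X.size,z)])
    q=proj(c,P).astype(np.float32).reshape(*X.shape,2)
    return cv2.cvtColor(cv2.remap(c["img"],q[...,0],q[...,1],cv2.INTER_LINEAR),cv2.COLOR_RGB2HSV).astype(int),q
xs=np.arange(-.03,.23,.0005);ys=np.arange(-.08,.08,.0005);X,Y=np.meshgrid(xs,ys,indexing="ij")
H,q=hsv(X,Y,.014); print("px range",q.reshape(-1,2).min(0),q.reshape(-1,2).max(0))
for thr in(90,100,110,120,130):
    m=(H[...,2]<thr).astype(np.uint8);m=cv2.morphologyEx(m,cv2.MORPH_OPEN,np.ones((5,5)));m=cv2.morphologyEx(m,cv2.MORPH_CLOSE,np.ones((21,21)))
    n,l,st,_=cv2.connectedComponentsWithStats(m)
    if n<2: continue
    i=1+st[1:,4].argmax();rc=cv2.minAreaRect(np.argwhere(l==i).astype(np.float32)); print(thr,"x",round(-30+rc[0][0]/2,1),"y",round(-80+rc[0][1]/2,1),np.round(np.array(rc[1])/2,1),round(rc[2],1))
pr=lambda n,x,H:print(n,[(int(round(y*1000)),*H[np.abs(xs-x).argmin(),np.abs(ys-y).argmin(),1:].tolist()) for y in np.arange(-.07,.0701,.004)])
pr("panel x=30",.03,H);pr("panel x=150",.15,H)
H2,_=hsv(X,Y,.024)
pr("ledge x=-4",-.004,H2)
j=np.abs(ys-.02).argmin();print("along",[(int(round(x*1000)),*H[np.abs(xs-x).argmin(),j,1:].tolist()) for x in list(np.arange(-.02,.02,.003))+list(np.arange(.165,.2,.003))])
```

```text
35.92 p [0.5799, 0.1479, 0.3771] rot [179.99, 0.08, -0.17] j [33.0, 10.3, 3.5, -0.0, -83.3, 56.9] F [-0.0, -0.4, 0.2] w 0.0775 gf 0.0
px range [149.15822   30.309956] [312.97357 188.64862]
90 x 112.5 y -22.0 [15. 51.] 90.0
100 x 92.8 y 2.0 [185.7  65.2] 0.4
110 x 92.0 y 1.8 [ 66.5 188. ] 90.0
120 x 91.5 y -8.5 [ 88. 189.] 90.0
130 x 91.2 y -9.5 [ 92.  190.5] 90.0
panel x=30 [(-70, 9, 137), (-66, 9, 136), (-62, 9, 141), (-58, 11, 144), (-54, 129, 136), (-50, 126, 132), (-46, 126, 128), (-42, 131, 125), (-38, 128, 126), (-34, 125, 126), (-30, 129, 87), (-26, 126, 103), (-22, 75, 98), (-18, 86, 101), (-14, 137, 130), (-10, 138, 131), (-6, 136, 131), (-2, 133, 130), (2, 71, 100), (6, 53, 91), (10, 49, 89), (14, 46, 88), (18, 54, 95), (22, 52, 138), (26, 50, 137), (30, 63, 125), (34, 100, 110), (38, 120, 162), (42, 121, 160), (46, 9, 167), (50, 8, 182), (54, 9, 177), (58, 9, 175), (62, 10, 181), (66, 8, 184), (70, 8, 185)]
panel x=150 [(-70, 10, 172), (-66, 9, 173), (-62, 7, 176), (-58, 10, 180), (-54, 9, 177), (-50, 9, 179), (-46, 9, 175), (-42, 9, 180), (-38, 9, 143), (-34, 9, 142), (-3
[... 670 characters left out ...]
-2, 123, 155), (2, 121, 158), (6, 120, 159), (10, 119, 163), (14, 121, 162), (18, 121, 162), (22, 123, 160), (26, 122, 159), (30, 121, 158), (34, 122, 157), (38, 123, 155), (42, 124, 150), (46, 122, 148), (50, 127, 147), (54, 124, 150), (58, 33, 172), (62, 10, 182), (66, 9, 180), (70, 9, 176)]
along [(-20, 123, 156), (-17, 123, 162), (-14, 122, 152), (-11, 121, 150), (-8, 123, 154), (-5, 127, 144), (-2, 122, 111), (1, 96, 93), (4, 59, 91), (7, 48, 90), (10, 51, 90), (13, 51, 90), (16, 51, 90), (19, 48, 90), (165, 47, 93), (168, 46, 89), (171, 64, 91), (174, 125, 100), (177, 122, 100), (180, 134, 97), (183, 135, 89), (186, 62, 107), (189, 8, 160), (192, 9, 162), (195, 10, 160), (198, 8, 163)]
```

```bash
python3 -c "
from plant import close_job
print(close_job())"
```

```text
the job is handed in; nothing more can be done
None
```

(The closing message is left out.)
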